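# Move the flow cells from the conditioning dock into the manifold clamp

## Robot

A 6-joint arm with a two-finger parallel gripper is mounted at the origin on the work surface. World frame = base frame: x ahead of the robot, y to its left, z up, the work surface at z = 0. Lengths are in m, angles in rad, forces in N, time in s.
With the tool pointing down it reaches from about 0.2 to 0.875 m from the base axis. Payload 3.4 kg.
Tool frame: the origin (TCP) lies between the finger pads; the fingertips stand bot.tcp_to_tips ahead of it and the grasp point (between the pads) is the TCP (bot.tcp_to_tips is the distance from the TCP to the fingertips, in m); z points along the fingers, y is the line along which they close (so a half turn about z gives the same grasp; the last joint's range is limited). The gripper opens to 94 mm and grips with 3 to 60 N. Pads are 16 mm wide; open, the fingers measure 119 mm over their backs; the gripper's body (75 mm by 177 mm) begins 78 mm behind the grasp point.
Start: joints at [-0.121, 0.276, 1.505, -0, 1.361, -0.121], TCP at [0.575, -0, 0.224] pointing down, gripper open.
Joint ranges: [-2.89, 2.89], [-0.75, 2.08], [0.22, 2.7], [-1.18, 4.32], [0.11, 2.71], [-2.7, 2.7]. Speed limits (rad/s): [2.57, 2.57, 3.14, 3.14, 3.14, 3.14].

## Interface

Orientations are given as a 3x3 rotation matrix whose columns are the frame's x, y, z axes.
In Python, from station import bot gives the robot as it stands.
- The arm moves only by the shell command python3 -m inch 'ROWS' [OPENING] [FORCE]. ROWS is JSON, a list that holds one entry, the list of rows, each a list of 6 numbers: the shift along the world's x, y, z normalised to -1 to 1, where 1 is 0.1 m, then the turn, a rotation vector about the world's x, y, z normalised to -1 to 1, where 1 is 180 degrees. A call has 1 to 10 rows; each row is the pose to reach, as a shift and turn from the pose commanded when the call began, turning the shorter way round; what a row does not reach only later rows make up. A row lasts 1/12 s, in which the tool goes at most 41.7 mm and 7.16 degrees, less where a joint would pass 70% of its speed; a pose out of reach is approached as far as the arm can. A call with a number of a shift or a turn outside -1 to 1 is refused whole. A call with a gripper value outside its range is refused whole. OPENING is the gripper's target within -1 to 1 (fully open at 1, half-way at 0, shut at -1), set as the call begins (- or left out, the last holds). The fingers move at their own pace and stop on an object; FORCE is the grip in N (left out, the last holds). Time passes only in rows, so rows that repeat a pose let the fingers close. It gives the time, the measured TCP pose, the force, the opening and the grip force at its end, in the units of the state.
- bot.get_state(): the state, without advancing time (a new reading comes with each control period).
- bot.get_image(name): name is "scene" or "side" or "wrist"; returns the picture (400x640x3 uint8, blue, green, red); there is no depth.
- bot.calibration(name): a dict with "K" (3x3 intrinsics, pixels), "D" ([k1, k2, p1, p2, k3] as OpenCV has them; the pictures are not rectified), "pose" (4x4, takes a point from camera to world coordinates). Camera axes: x right, y down, z forward; pixel columns grow to the right and rows downward; lengths in m; the calibration is good to about 2 mm. A picture is of the moment at which its call begins: read the wrist's pose just before it. calibration takes no time and is no camera call; for the wrist camera it gives the pose at the moment of the call.
- bot.finish_job(): hands the job in; it is judged then, once.
Trained networks look in the newest picture that a camera, given by its name, has taken for a name from the list of things; names that differ only in an ending like _2 or _b are one class to them, and where a whole thing is asked for, a point or a joint stands for the part that bears it (a point fixed in the world has none). Each returns a list of dicts, best first, with "confidence" (0 to 1); they miss things now and then, are a little off and sometimes report something else, mostly with a low value. They report only what shows in the picture. A call takes as long as a camera call.
- bot.find_in(camera, query): "at" ([column, row] in pixels, amid what is visible of it).
- bot.cut_out(camera, query): "region" (400x640 bool, what is visible of it) and "at" ([column, row] in pixels, amid what is visible of it).
The state is a dict: "time_s": time; "joint_pos": joint angles; "joint_velocities": joint speeds; "effort": joint torques, N m; "ee_pos": TCP position; "eef_rot": TCP orientation; "ft_force": force on the tool from outside, world axes, zero at the start; "wrist_torque": the same for the moment, N m; "gripper_width": opening from 0.0 (shut) to 1.0 (fully open); "grasp_force": force on a finger pad.
Only numpy, scipy, OpenCV 4.12 (cv2) and the standard library are available. Lean on these libraries where they do the work, as an engineer would, in place of code of your own. Each camera call takes 0.05 s, during which the arm holds its last target. There are 200 camera calls.

## Task

Crank the manifold clamp fully open, then get every flow cell out of the conditioning dock by pushing its spring ejector slide and drawing it out, and stand each one upright on the clamp bed, lengthwise between the two bars and squarely in line with a port of its own. When all are in, crank the jaw shut until every cell is gripped firmly between the jaw and the fixed bar, let go, and leave the bottle, beaker and tube rack undisturbed.

Things in the scene. Friction and masses are not known exactly. Their poses are not given: they have to be found in the camera images.
- dock: White dock fixed to the bench, turned up to 0.22 rad. Origin on the bench under its middle; x from open front to back, z up. Housing 110 (x) by 184 mm (y), clear fixed lid, its top 85 mm up. Three covered bays 40 mm wide at local y -56, 0, +56 mm, open only at the front (local x -55 mm). Floor 12 mm high, going on as an apron to local x -125 mm.
- ejector0 (a joint): Ejector slide of the bay at dock y -56 mm: travel in m, 0 at rest, 0.052 pushed fully to the front (dock -x). Spring return, about 3 N rising to 8 N. Its plate bears on the rear end of the cell in the bay: full travel puts the cell's front end about 51 mm outside. When released the slide springs back alone and the cell stays out.
- ejector1 (a joint): Ejector slide of the bay at dock y 0 mm: travel in m, 0 at rest, 0.052 pushed fully to the front (dock -x). Spring return, about 3 N rising to 8 N. Its plate bears on the rear end of the cell in the bay: full travel puts the cell's front end about 51 mm outside. When released the slide springs back alone and the cell stays out.
- ejector2 (a joint): Ejector slide of the bay at dock y 56 mm: travel in m, 0 at rest, 0.052 pushed fully to the front (dock -x). Spring return, about 3 N rising to 8 N. Its plate bears on the rear end of the cell in the bay: full travel puts the cell's front end about 51 mm outside. When released the slide springs back alone and the cell stays out.
- tab0 (a point): Centre of the black upright thumb tab of ejector slide 0, standing out of the lid: 10 mm thick along dock x, 30 mm wide along dock y, 30 mm high (from 3 mm above the lid to 33 mm above it). At rest it is at dock x +41, y -56, z 103 mm. Push it toward dock -x from behind.
- tab1 (a point): Centre of the black upright thumb tab of ejector slide 1, standing out of the lid: 10 mm thick along dock x, 30 mm wide along dock y, 30 mm high (from 3 mm above the lid to 33 mm above it). At rest it is at dock x +41, y 0, z 103 mm. Push it toward dock -x from behind.
- tab2 (a point): Centre of the black upright thumb tab of ejector slide 2, standing out of the lid: 10 mm thick along dock x, 30 mm wide along dock y, 30 mm high (from 3 mm above the lid to 33 mm above it). At rest it is at dock x +41, y 56, z 103 mm. Push it toward dock -x from behind.
- cell_a: Grey flow cell, about 0.2 kg, all alike: body 84 (x) by 36 (y) by 34 mm high, a domed brass port 3 mm proud at each end (90 mm over all); grip rib along its top, 80 mm long, 12 mm thick, 30 mm high (64 mm in all). Origin: centre of its underside, z up. Starts in a dock bay, centre at dock x -10 mm; None if absent. Once ejected, grip the rib from above and draw it along dock -x clear of the lid (45 mm) before lifting.
- cell_b: Grey flow cell, about 0.2 kg, all alike: body 84 (x) by 36 (y) by 34 mm high, a domed brass port 3 mm proud at each end (90 mm over all); grip rib along its top, 80 mm long, 12 mm thick, 30 mm high (64 mm in all). Origin: centre of its underside, z up. Starts in a dock bay, centre at dock x -10 mm; None if absent. Once ejected, grip the rib from above and draw it along dock -x clear of the lid (45 mm) before lifting.
- cell_c: Grey flow cell, about 0.2 kg, all alike: body 84 (x) by 36 (y) by 34 mm high, a domed brass port 3 mm proud at each end (90 mm over all); grip rib along its top, 80 mm long, 12 mm thick, 30 mm high (64 mm in all). Origin: centre of its underside, z up. Starts in a dock bay, centre at dock x -10 mm; None if absent. Once ejected, grip the rib from above and draw it along dock -x clear of the lid (45 mm) before lifting.
- clamp: Manifold clamp fixed to the bench, turned up to 0.22 rad. Origin on the bench mid footprint; x from fixed bar to jaw, z up. Bed top 12 mm high, middle at local y +58 mm, 190 by 236 mm, no rails. Lanes along x at local y +2, +58, +114 mm. Gear housing 80 x 80 x 50 mm high at local x 0, y -102 mm carries the crank.
- fixed_bar: Fixed manifold bar, 25 x 184 x 43 mm high, standing on the bed; origin at the bed, mid length, on its inner face (clamp x -62 mm), which looks to clamp +x.
- jaw: Sliding manifold bar of the same size facing the fixed bar; origin at the bed, mid length, on its inner face, which looks to clamp -x. Fully open it is at clamp x +62 mm (opening 124 mm); it moves to clamp -x as the crank turns, 40 mm a turn, at most 71 mm. It starts too far shut for a cell and stays where it is left.
- crank (a joint): Crank angle in rad, about a vertical axis at clamp x 0, y -102 mm: 0 fully open (stop), growing clockwise seen from above, 11.15 at most; jaw opening = 124 mm - 6.366 mm per rad. The jaw meets 90 mm cells at about 5.3 rad. At 0 the crank arm points to clamp -y. Turning takes about 4 N at the knob; it does not run back.
- knob (a point): Middle of the crank's upright round black grip: 22 mm diameter, 45 mm high (62 to 107 mm above the bench), 50 mm from the crank axis. The grip does not spin on the crank: let it turn in the fingers. The arm below it has its top 62 mm above the bench.
- port0 (a point): Brass port on the inner face of the fixed bar at clamp x -62, y 2, z 29 mm; its lane runs along clamp x from here. Axes as the clamp's.
- port1 (a point): Brass port on the inner face of the fixed bar at clamp x -62, y 58, z 29 mm; its lane runs along clamp x from here. Axes as the clamp's.
- port2 (a point): Brass port on the inner face of the fixed bar at clamp x -62, y 114, z 29 mm; its lane runs along clamp x from here. Axes as the clamp's.
- bottle: Bystander: bottle with blue cap, 70 mm across, 150 mm high; origin under its centre.
- beaker: Bystander: glass beaker, 72 mm across, 90 mm high; origin under its centre.
- rack: Bystander: white tube rack with capped tubes, 70 x 190 mm, 86 mm high; origin under its centre.

How it is judged:
By the outcome, as a careful person would: the job done as asked, in the order asked, and still so for the second after the job is handed in, with the robot touching nothing.
Of cell_a, cell_b, cell_c only 2 to 3 are there at a start; the rules pass over those that are not, and their reading is None.
At some moment in a run one of cell_a, cell_b, cell_c may be knocked a few centimetres aside while the robot is not near it.
It also fails if it takes over 210 s, if anything falls off the work surface, if the arm or the gripper's body presses on something with over 40 N, if the wrist force passes 120 N, or if a joint passes its speed limit or range.

## Working session

There is one attempt and no reset: what is moved stays moved. The work goes in short steps, Python scripts to look and compute and a shell command to move; the robot and the scene stay as the last step left them, time stands still between calls to the robot, and variables do not carry over. Pictures are saved under pics/ and viewed, at most 14 in all, crops included, and the job is handed in when it is done.

```bash
ls; mkdir -p pics; python3 - <<'E'
from station import bot
import cv2,numpy as np
s=bot.get_state();print(s['time_s'],s['ee_pos'],s['gripper_width'],bot.tcp_to_tips)
ims=[bot.get_image(n) for n in('scene','side')]
cv2.imwrite('pics/a.png',ims[0]);cv2.imwrite('pics/b.png',ims[1])
for c in('scene','side'):
  C=bot.calibration(c);print(c,np.round(C['K'],1).tolist(),C['D'],np.round(C['pose'],3).tolist())
  for q in('tab0','knob','port0','cell_a','bottle','beaker','rack','dock','clamp','jaw','fixed_bar'):
    print(c,q,[(np.round(d['at']).astype(int).tolist(),round(d['confidence'],2)) for d in bot.find_in(c,q)][:5])
E
```

```text
pics
0.0 [5.74477420e-01 3.39211551e-05 2.23617830e-01] 0.9979421701697792 0.019
scene [[385.0, 0.0, 319.5], [0.0, 385.0, 194.3], [0.0, 0.0, 1.0]] [-0.09653873  0.          0.          0.          0.        ] [[0.699, 0.548, -0.459, 1.206], [0.715, -0.55, 0.432, -0.581], [-0.016, -0.63, -0.776, 1.141], [0.0, 0.0, 0.0, 1.0]]
scene tab0 [([366, 154], 0.5), ([357, 160], 0.44)]
scene knob [([256, 232], 0.58), ([282, 223], 0.5), ([349, 168], 0.26)]
scene port0 [([284, 226], 0.72), ([360, 251], 0.62)]
scene cell_a [([285, 228], 0.57)]
scene bottle [([186, 252], 0.67), ([289, 224], 0.62)]
scene beaker [([370, 119], 0.57)]
scene rack [([364, 250], 0.85), ([291, 223], 0.48), ([359, 160], 0.35)]
scene dock [([347, 172], 0.96)]
scene clamp [([282, 225], 0.82)]
scene jaw [([289, 224], 0.96), ([368, 116], 0.66)]
scene fixed_bar [([281, 207], 0.83)]
side [[508.6, 0.0, 316.5], [0.0, 508.6, 201.2], [0.0, 0.0, 1.0]] [0.00871923 0.         0.         0.         0.        ] [[0.917, -0.272, 0.291, 0.09], [-0.399, -0.65, 0.647, -1.156], [0.013, -0.71, -0.704, 1.323], [0.0, 0.0, 0.0, 1.0]]
side tab0 [([373, 199], 0.49)]
side knob [([315, 238], 0.62), ([323, 261], 0.57), ([318, 246], 0.22)]
side port0 [([318, 245], 0.97)]
side cell_a []
side bottle [([325, 327], 0.97)]
side beaker [([222, 141], 0.73)]
side rack [([374, 198], 0.96)]
side dock [([271, 182], 0.88), ([220, 141], 0.18)]
side clamp [([317, 247], 0.6)]
side jaw [([313, 235], 0.72), ([270, 185], 0.58)]
side fixed_bar [([295, 240], 0.78), ([324, 325], 0.52)]
```

```bash
python3 - <<'E'
import cv2
a=cv2.imread('pics/a.png')[60:310,140:460];cv2.imwrite('pics/a2.png',cv2.resize(a,(768,600),interpolation=3))
b=cv2.imread('pics/b.png')[100:370,150:440];cv2.imwrite('pics/b2.png',cv2.resize(b,(644,600),interpolation=3))
E
```

```text
(no output)
```

View pics/a2.png

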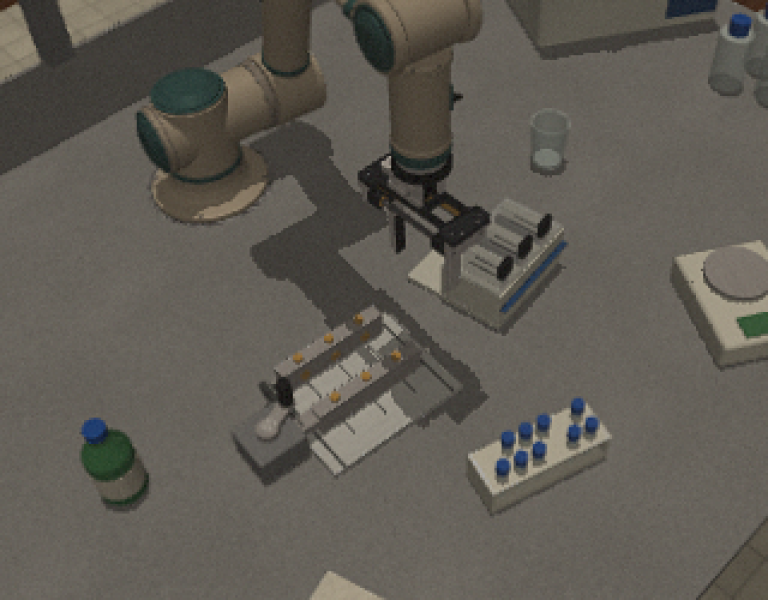

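View pics/b2.png

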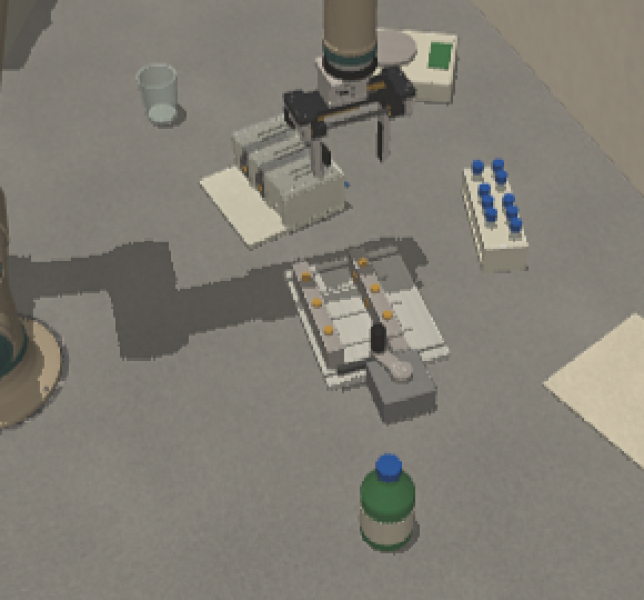

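The scene picture shows the clamp (fixed bar's brass dots at crop 298,357 / 328,338 / 358,319; knob 285,390) and the dock with three black tabs (503,268 / 523,245 / 543,223). The side view agrees.

```bash
cat > h.py <<'E'
import cv2,numpy as np
from scipy.optimize import least_squares
def proj(C,P):
    T=np.linalg.inv(C['pose']);rv,_=cv2.Rodrigues(T[:3,:3])
    return cv2.projectPoints(np.float64(P).reshape(-1,1,3),rv,T[:3,3],np.float64(C['K']),np.float64(C['D']))[0].reshape(-1,2)
def onplane(C,px,z):
    u=cv2.undistortPoints(np.float64(px).reshape(-1,1,2),np.float64(C['K']),np.float64(C['D'])).reshape(-1,2)
    d=np.c_[u,np.ones(len(u))]@C['pose'][:3,:3].T;o=C['pose'][:3,3]
    return o+d*((z-o[2])/d[:,2])[:,None]
def tf(p,L):
    L=np.float64(L);c,s=np.cos(p[2]),np.sin(p[2]);return np.c_[p[0]+c*L[:,0]-s*L[:,1],p[1]+s*L[:,0]+c*L[:,1],L[:,2]]
def fit(obs,p0):  # obs: list of (C, pixels, local points)
    f=lambda p:np.concatenate([(proj(C,tf(p,L))-px).ravel() for C,px,L in obs])
    r=least_squares(f,p0,loss='soft_l1');return r.x,np.round(f(r.x).reshape(-1,2),1).tolist()
E
python3 - <<'E'
from station import bot
from h import *
A,B=bot.calibration('scene'),bot.calibration('side')
ca=lambda l:np.array(l)/2.4+[140,60]; cb=lambda l:np.array(l)/(600/270)+[150,100]
F=[[-.0745,y,.056] for y in(.002,.058,.114)]
print(fit([(A,ca([[298,357],[328,338],[358,319]]),F),(B,cb([[328,330],[317,302],[305,275]]),F)],[.55,-.2,0]))
T=[[.041,y,.103] for y in(-.056,0,.056)]
print(fit([(A,ca([[503,268],[523,245],[543,223]]),T)],[.65,.1,0]))
print('knob',onplane(A,ca([[285,390]]),.085),onplane(B,cb([[378,337]]),.085))
for n,a,b,z in(('bottlecap',[95,430],[388,467],.145),('beaker',[549,125],[157,75],.09)):print(n,onplane(A,ca([a]),z),onplane(B,cb([b]),z))
print('rack',onplane(A,ca([[470,460],[590,405],[610,445],[490,495]]),.06))
print(np.round(bot.calibration('wrist')['pose'],3),np.round(bot.get_state()['eef_rot'],2), bot.calibration('wrist')['K'])
E
```

```text
(array([ 0.54679442, -0.1713135 , -0.07281234]), [[-0.4, 0.2], [-0.2, -0.0], [-0.3, -0.0], [0.1, -0.7], [-0.2, -0.4], [0.3, -0.1]])
(array([0.54318399, 0.19849515, 0.16504807]), [[0.2, -0.5], [0.1, 0.0], [-0.3, 0.5]])
knob [[ 0.52460845 -0.22299967  0.085     ]] [[ 0.52294026 -0.22862273  0.085     ]]
bottlecap [[ 0.43790154 -0.45969186  0.145     ]] [[ 0.43082805 -0.46511747  0.145     ]]
beaker [[0.41028797 0.46799145 0.09      ]] [[0.40151195 0.47157718 0.09      ]]
rack [[ 0.77500007 -0.10962327  0.06      ]
 [ 0.83234601  0.07334421  0.06      ]
 [ 0.89368612  0.04189988  0.06      ]
 [ 0.83044971 -0.12906778  0.06      ]]
[[ 1.    -0.001 -0.001  0.575]
 [-0.001 -0.971 -0.238  0.068]
 [-0.001  0.238 -0.971  0.385]
 [ 0.     0.     0.     1.   ]] [[-0.  1.  0.]
 [ 1.  0. -0.]
 [-0.  0. -1.]] [[284.25858761   0.         322.95335246]
 [  0.         284.25858761 204.16842529]
 [  0.           0.           1.        ]]
```

```bash
python3 - <<'E'
from station import bot
from h import *
C=bot.calibration('wrist');im=bot.get_image('wrist');cv2.imwrite('pics/w1.png',im)
p=[.5468,-.1713,-.0728];d=[.5432,.1985,.165]
print(proj(C,tf(p,[[-.0745,y,.055] for y in(.002,.058,.114)])).round().tolist(),proj(C,tf(d,[[.041,y,.103] for y in(-.056,0,.056)])).round().tolist())
cv2.imwrite('pics/w1v.png',cv2.resize(im,(800,500),interpolation=3))
E
```

```text
[[246.0, 314.0], [246.0, 276.0], [247.0, 235.0]] [[342.0, 42.0], [332.0, -25.0], [322.0, -94.0]]
```

View pics/w1v.png

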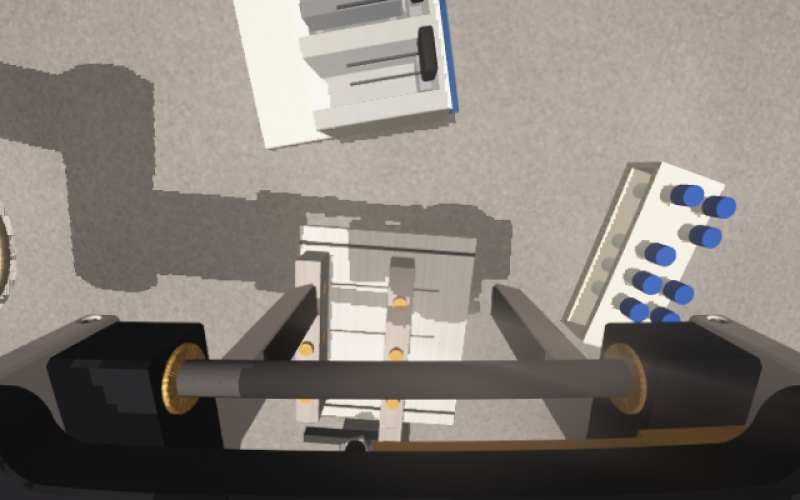

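Wrist view: bay-0 tab at view (427,52) and fixed-bar dot (306,348) match the fit's projections; jaw dots at (400,302),(395,355).

```bash
python3 - <<'E'
from station import bot
from h import *
C=bot.calibration('wrist');p=[.5468,-.1713,-.0728]
for P in onplane(C,np.array([[400,302],[395,355],[393,404],[306,348]])*.8,.056):
  d=P[:2]-p[:2];c,s=np.cos(p[2]),np.sin(p[2]);l=[c*d[0]+s*d[1],-s*d[0]+c*d[1]];print(np.round(l,4),'theta',(.062+.0125-l[0])/.006366)
for t in np.arange(2.75,2.9,.05):print(t,tf(p,[[-.05*np.sin(t),-.102-.05*np.cos(t),.088]]))
print(tf(p,[[0,-.102,0]]))
E
```

```text
[0.0164 0.1125] theta 9.130438724725769
[0.0153 0.0541] theta 9.306221939502707
[ 0.0169 -0.0045] theta 9.04302026423828
[-0.0763  0.0551] theta 23.691374878850205
2.75 [[ 0.52370994 -0.2255491   0.088     ]]
2.8 [[ 0.52610258 -0.22482522  0.088     ]]
2.8499999999999996 [[ 0.5285284  -0.22422182  0.088     ]]
[[ 0.53938096 -0.27302983  0.        ]]
```

```bash
python3 -m inch '[[[-0.24,-0.4,0,0,0,0],[-0.48,-0.8,0,0,0,0],[-0.48,-1,0,0,0,0],[-0.48,-1,0,0,0,0]]]' && python3 -m inch '[[[0,-0.4,0,0,0,0],[0,-0.8,0,0,0,0],[0,-1,-0.2,0,0,0],[0,-1,-0.5,0,0,0],[0,-1,-0.7,0,0,0],[0,-1,-0.7,0,0,0]]]'; python3 - <<'E'
from station import bot
from h import *
A,B=bot.calibration('scene'),bot.calibration('side')
a=bot.get_image('scene')[170:270,210:330];b=bot.get_image('side')[200:300,260:380]
cv2.imwrite('pics/k.png',cv2.resize(np.hstack([a,b]),(800,333),interpolation=3))
for c in('scene','side'):print(bot.find_in(c,'knob'))
E
```

```text
time_s: 1.58
ee_pos: [0.5257, -0.1044, 0.2247]
eef_rot: [[0.004, 1.0, -0.0], [1.0, -0.004, -0.003], [-0.003, -0.0, -1.0]]
ft_force: [1.6, -0.7, 0.5]
gripper_width: 1.0
grasp_force: 0.0
time_s: 2.08
ee_pos: [0.5245, -0.1987, 0.1502]
eef_rot: [[0.001, 1.0, -0.007], [1.0, -0.001, 0.005], [0.005, -0.008, -1.0]]
ft_force: [0.1, 1.3, -1.0]
gripper_width: 0.999
grasp_force: 0.0
[{'at': [255.9, 231.8], 'confidence': 0.76}, {'at': [349.1, 172.5], 'confidence': 0.18}]
[{'at': [320.6, 259.2], 'confidence': 0.57}]
```

View pics/k.png

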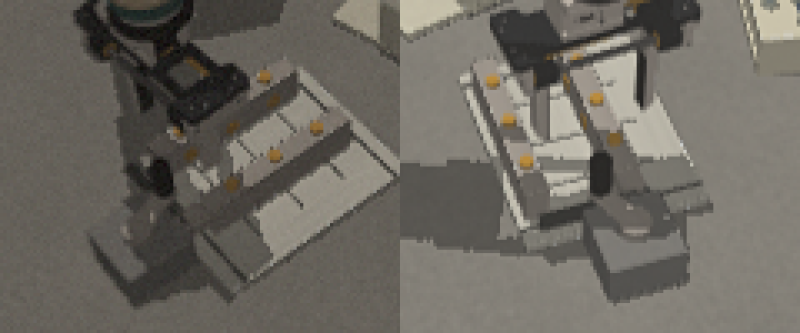

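Knob still at scene px (259,223), side (320,252), consistent with the estimate. Go down over it and close.

```bash
python3 -m inch '[[[0,-0.25,0,0,0,0],[0,-0.25,-0.3,0,0,0],[0,-0.25,-0.64,0,0,0],[0,-0.25,-0.64,0,0,0],[0,-0.25,-0.64,0,0,0]]]' && python3 -m inch '[[[0,0,0,0,0,0],[0,0,0,0,0,0],[0,0,0,0,0,0],[0,0,0,0,0,0],[0,0,0,0,0,0],[0,0,0,0,0,0],[0,0,0,0,0,0],[0,0,0,0,0,0]]]' -1 20
```

```text
time_s: 2.7
ee_pos: [0.5269, -0.2244, 0.0908]
eef_rot: [[-0.0, 1.0, -0.001], [1.0, 0.0, 0.001], [0.001, -0.001, -1.0]]
ft_force: [0.2, 0.2, 0.1]
gripper_width: 0.999
grasp_force: 0.0
time_s: 3.37
ee_pos: [0.527, -0.225, 0.0905]
eef_rot: [[0.0, 1.0, 0.0], [1.0, -0.0, -0.0], [-0.0, 0.0, -1.0]]
ft_force: [-0.3, -0.2, 1.0]
gripper_width: 0.469
grasp_force: 0.0
```

```bash
python3 -m inch '[[[0,0,0,0,0,0],[0,0,0,0,0,0],[0,0,0,0,0,0],[0,0,0,0,0,0],[0,0,0,0,0,0],[0,0,0,0,0,0]]]'; python3 - <<'E'
import numpy as np
for s in(104.5,284.5):
  a=np.radians(s+18*np.arange(1,11));a0=np.radians(s)
  print([[round(.5*(np.cos(x)-np.cos(a0)),2),round(.5*(np.sin(x)-np.sin(a0)),2)] for x in a])
E
```

```text
time_s: 3.87
ee_pos: [0.5248, -0.2239, 0.0901]
eef_rot: [[-0.0, 1.0, -0.004], [1.0, 0.0, 0.002], [0.002, -0.004, -1.0]]
ft_force: [-4.9, 2.4, 2.8]
gripper_width: 0.232
grasp_force: 20.0
[[np.float64(-0.14), np.float64(-0.06)], [np.float64(-0.26), np.float64(-0.17)], [np.float64(-0.34), np.float64(-0.3)], [np.float64(-0.37), np.float64(-0.45)], [np.float64(-0.36), np.float64(-0.61)], [np.float64(-0.3), np.float64(-0.75)], [np.float64(-0.19), np.float64(-0.87)], [np.float64(-0.06), np.float64(-0.95)], [np.float64(0.09), np.float64(-0.98)], [np.float64(0.25), np.float64(-0.97)]]
[[np.float64(0.14), np.float64(0.06)], [np.float64(0.26), np.float64(0.17)], [np.float64(0.34), np.float64(0.3)], [np.float64(0.37), np.float64(0.45)], [np.float64(0.36), np.float64(0.61)], [np.float64(0.3), np.float64(0.75)], [np.float64(0.19), np.float64(0.87)], [np.float64(0.06), np.float64(0.95)], [np.float64(-0.09), np.float64(0.98)], [np.float64(-0.25), np.float64(0.97)]]
```

```bash
python3 -m inch '[[[-0.14,-0.06,0,0,0,0],[-0.26,-0.17,0,0,0,0],[-0.34,-0.3,0,0,0,0],[-0.37,-0.45,0,0,0,0],[-0.36,-0.61,0,0,0,0]]]'
```

```text
time_s: 4.28
ee_pos: [0.4878, -0.2824, 0.0904]
eef_rot: [[-0.001, 1.0, -0.006], [1.0, 0.001, 0.007], [0.007, -0.006, -1.0]]
ft_force: [-7.2, 5.7, 7.5]
gripper_width: 0.225
grasp_force: 19.8
```

```bash
python3 -m inch '[[[0.06,-0.14,0,0,0,0],[0.17,-0.26,0,0,0,0],[0.3,-0.34,0,0,0,0],[0.45,-0.37,0,0,0,0],[0.61,-0.36,0,0,0,0],[0.75,-0.3,0,0,0,0],[0.87,-0.19,0,0,0,0],[0.95,-0.06,0,0,0,0],[0.98,0.09,0,0,0,0],[0.97,0.25,0,0,0,0]]]'
```

```text
time_s: 5.12
ee_pos: [0.591, -0.2647, 0.0914]
eef_rot: [[-0.0, 1.0, 0.005], [1.0, 0.0, -0.007], [-0.007, 0.005, -1.0]]
ft_force: [-4.7, -7.4, 2.5]
gripper_width: 0.008
grasp_force: 3.7
```

```bash
python3 -m inch '[[[-0.06,0.14,0,0,0,0],[-0.17,0.26,0,0,0,0],[-0.3,0.34,0,0,0,0],[-0.45,0.37,0,0,0,0],[-0.61,0.36,0,0,0,0],[-0.75,0.3,0,0,0,0],[-0.87,0.19,0,0,0,0],[-0.95,0.06,0,0,0,0],[-0.98,-0.09,0,0,0,0],[-0.97,-0.25,0,0,0,0]]]'
```

```text
time_s: 5.95
ee_pos: [0.4925, -0.2844, 0.0909]
eef_rot: [[0.002, 1.0, 0.005], [1.0, -0.002, 0.004], [0.004, 0.005, -1.0]]
ft_force: [7.0, 8.9, -0.4]
gripper_width: 0.006
grasp_force: 4.6
```

The knob slipped out. Lift clear, open, and locate it.

```bash
python3 -m inch '[[[0,0,0.3,0,0,0],[0,0,0.6,0,0,0],[0,0.4,0.8,0,0,0],[0,0.8,0.8,0,0,0],[0,0.9,0.8,0,0,0]]]' 1; python3 - <<'E'
from station import bot
from h import *
a=bot.get_image('scene')[170:270,210:330];b=bot.get_image('side')[200:300,260:380]
cv2.imwrite('pics/k2.png',cv2.resize(np.hstack([a,b]),(800,333),interpolation=3))
for c in('scene','side'):
  for r in bot.find_in(c,'knob'):print(c,r,onplane(bot.calibration(c),[r['at']],.085))
E
```

```text
time_s: 6.37
ee_pos: [0.4915, -0.1923, 0.1722]
eef_rot: [[-0.001, 1.0, 0.003], [1.0, 0.001, 0.002], [0.002, 0.003, -1.0]]
ft_force: [0.2, 0.6, -0.8]
gripper_width: 0.323
grasp_force: 0.0
scene {'at': [243.7, 235.7], 'confidence': 0.74} [[ 0.53085012 -0.29141904  0.085     ]]
scene {'at': [283.0, 227.8], 'confidence': 0.58} [[ 0.5983435  -0.17914241  0.085     ]]
side {'at': [326.4, 272.6], 'confidence': 0.55} [[ 0.50749843 -0.31096603  0.085     ]]
```

View pics/k2.png

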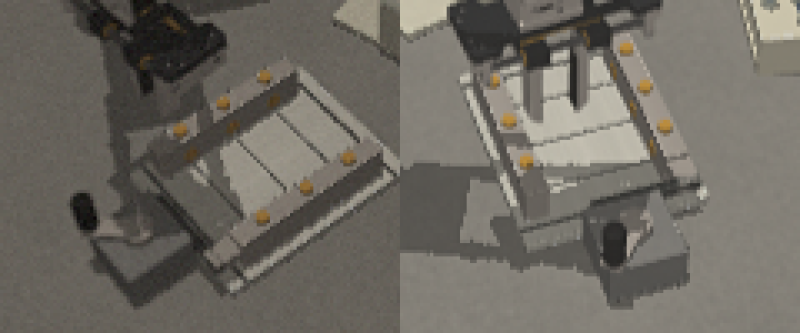

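Knob is now at scene px (236,234), side (324,273), jaw visibly more open.

```bash
python3 - <<'E'
from station import bot
from h import *
A,B=bot.calibration('scene'),bot.calibration('side')
c=np.array([.5394,-.273])
for C,px in((A,[235.8,233.6]),(B,[324.2,272.9])):
  P=onplane(C,[px],.085)[0];d=P[:2]-c;print(P,np.hypot(*d),np.degrees(np.arctan2(d[1],d[0])))
p=[.5468,-.1713,-.0728]
for C,px in((A,np.array([[262,217],[306,187],[349,158]])/3.333+[210,170]),(B,np.array([[265,126],[246,87],[226,48]])/3.333+[260,200])):
 for P in onplane(C,px,.056):
  d=P[:2]-p[:2];print('theta',(.0745-(np.cos(p[2])*d[0]+np.sin(p[2])*d[1]))/.006366)
E
```

```text
[ 0.5058007  -0.30510802  0.085     ] 0.0464740590130072 -136.3001534831795
[ 0.50089893 -0.30939952  0.085     ] 0.05298355965614149 -136.60717751353167
theta 0.6297821494503235
theta 0.5714326352566081
theta 0.4601524973288254
theta 0.8028527035311476
theta 0.7007587912551371
theta 0.7482191642991879
```

```bash
python3 -m inch '[[[0.12,-0.4,0,0,0,0],[0.12,-0.8,0,0,0,0],[0.12,-1,0,0,0,0],[0.12,-1,0,0,0,0],[0.12,-1,0,0,0,0]]]' 1; python3 -m inch '[[[0,-0.13,0,0,0,0],[0,-0.13,-0.3,0,0,0],[0,-0.13,-0.6,0,0,0],[0,-0.13,-0.8,0,0,0],[0,-0.13,-0.8,0,0,0]]]' && python3 -m inch '[[[0,0,0,0,0,0],[0,0,0,0,0,0],[0,0,0,0,0,0],[0,0,0,0,0,0],[0,0,0,0,0,0],[0,0,0,0,0,0],[0,0,0,0,0,0],[0,0,0,0,0,0],[0,0,0,0,0,0],[0,0,0,0,0,0]]]' -1 35;  python3 -m inch '[[[0,0,0,0,0,0],[0,0,0,0,0,0],[0,0,0,0,0,0],[0,0,0,0,0,0]]]'
```

```text
time_s: 6.98
ee_pos: [0.5026, -0.2983, 0.1693]
eef_rot: [[0.004, 1.0, -0.001], [1.0, -0.004, 0.001], [0.001, -0.001, -1.0]]
ft_force: [-0.1, 0.8, -0.3]
gripper_width: 0.846
grasp_force: 0.0
time_s: 7.4
ee_pos: [0.5002, -0.3067, 0.0863]
eef_rot: [[-0.001, 1.0, -0.007], [1.0, 0.001, 0.005], [0.005, -0.007, -1.0]]
ft_force: [-1.4, 0.9, -0.7]
gripper_width: 0.997
grasp_force: 0.0
time_s: 8.23
ee_pos: [0.503, -0.309, 0.0905]
eef_rot: [[0.0, 1.0, 0.0], [1.0, -0.0, 0.0], [0.0, 0.0, -1.0]]
ft_force: [0.0, 0.8, -0.1]
gripper_width: 0.325
grasp_force: 0.0
time_s: 8.57
ee_pos: [0.5006, -0.3092, 0.0903]
eef_rot: [[-0.001, 1.0, -0.005], [1.0, 0.001, -0.0], [-0.0, -0.005, -1.0]]
ft_force: [-5.5, -2.1, 2.6]
gripper_width: 0.228
grasp_force: 35.0
```

```bash
python3 -m inch '[[[0.04,-0.03,0,0,0,0],[0.08,-0.05,0,0,0,0],[0.13,-0.09,0,0,0,0],[0.19,-0.11,0,0,0,0],[0.26,-0.13,0,0,0,0],[0.32,-0.14,0,0,0,0],[0.36,-0.14,0,0,0,0],[0.38,-0.14,0,0,0,0],[0.38,-0.14,0,0,0,0]]]'
```

```text
time_s: 9.32
ee_pos: [0.5345, -0.3335, 0.0906]
eef_rot: [[-0.005, 1.0, -0.013], [1.0, 0.005, -0.018], [-0.018, -0.013, -1.0]]
ft_force: [-16.9, -22.2, 0.3]
gripper_width: 0.216
grasp_force: 36.3
```

```bash
python3 -m inch '[[[-0.05,0,0,0,0,0],[-0.05,0,0,0,0,0],[-0.05,0,0,0,0,0],[-0.05,0,0.3,0,0,0],[-0.05,0,0.6,0,0,0],[-0.05,0,1,0,0,0],[-0.05,0,1,0,0,0.05],[-0.05,0,1,0,0,0.09]]]' 1 && python3 -m inch '[[[0,0.4,0,0,0,0.04],[-0.1,0.8,0,0,0,0.08],[-0.2,1,0,0,0,0.12],[-0.5,1,0,0,0,0.16],[-0.8,1,0.1,0,0,0.2],[-1,1,0.2,0,0,0.24],[-1,1,0.3,0,0,0.28],[-1,1,0.3,0,0,0.32],[-1,1,0.3,0,0,0.36],[-1,1,0.3,0,0,0.4]]]' && python3 -m inch '[[[0,0.4,0,0,0,0.04],[0,0.8,0,0,0,0.063],[0,1,0,0,0,0.063],[0,1,0,0,0,0.063]]]' && python3 -m inch '[[[0,0.4,0,0,0,0],[0,0.8,0,0,0,0],[0,1,0,0,0,0],[0,1,0,0,0,0]]]' && python3 -m inch '[[[0,0.4,0,0,0,0],[0,0.8,0,0,0,0],[0,1,0,0,0,0],[0,1,0,0,0,0]]]'; python3 - <<'E'
from station import bot
from h import *
im=bot.get_image('wrist');cv2.imwrite('pics/w2.png',cv2.resize(im,(800,500),interpolation=3))
C=bot.calibration('wrist');d=[.5432,.1985,.165]
print(proj(C,tf(d,[[.041,y,.103] for y in(-.056,0,.056)])).round()*1.25)
print(bot.find_in('wrist','cell_a'))
s=bot.get_image('scene')[170:270,210:330];b=bot.get_image('side')[200:300,260:380]
cv2.imwrite('pics/k3.png',cv2.resize(np.hstack([s,b]),(800,333),interpolation=3));print(bot.get_state()['joint_pos'])
E
```

```text
time_s: 9.98
ee_pos: [0.5384, -0.3231, 0.1939]
eef_rot: [[-0.254, 0.967, 0.006], [0.967, 0.254, -0.003], [-0.005, 0.005, -1.0]]
ft_force: [-0.4, 0.4, -0.0]
gripper_width: 0.746
grasp_force: 0.0
time_s: 10.82
ee_pos: [0.4366, -0.2221, 0.221]
eef_rot: [[-0.998, 0.064, 0.002], [0.064, 0.998, 0.0], [-0.002, 0.0, -1.0]]
ft_force: [0.5, -0.1, -0.7]
gripper_width: 1.0
grasp_force: 0.0
time_s: 11.15
ee_pos: [0.4356, -0.1185, 0.2207]
eef_rot: [[-0.991, -0.131, 0.0], [-0.131, 0.991, 0.003], [-0.001, 0.003, -1.0]]
ft_force: [0.3, 0.3, -0.4]
gripper_width: 0.997
grasp_force: 0.0
time_s: 11.48
ee_pos: [0.436, -0.0197, 0.2207]
eef_rot: [[-0.991, -0.131, 0.001], [-0.131, 0.991, 0.002], [-0.001, 0.002, -1.0]]
ft_force: [-0.4, 0.2, -0.1]
gripper_width: 0.999
grasp_force: 0.0
time_s: 11.82
ee_pos: [0.4366, 0.0793, 0.2206]
eef_rot: [[-0.991, -0.13, 0.001], [-0.13, 0.991, 0.002], [-0.001, 0.001, -1.0]]
ft_force: [0.5, -0.3, -0.7]
gripper_width: 0.999
grasp_force: 0.0
[[461.25 427.5 ]
 [521.25 425.  ]
 [580.   422.5 ]]
[{'at': [447.8, 245.7], 'confidence': 0.95}, {'at': [389.1, 242.2], 'confidence': 0.36}]
[ 1.50914170e-02  7.75213617e-02  1.76913649e+00 -1.03847574e-03
  1.29476122e+00 -1.68178105e+00]
```

View pics/w2.png

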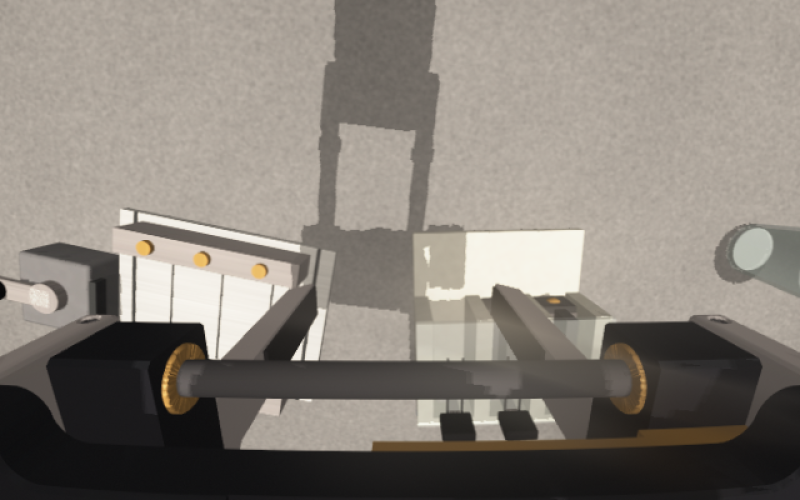

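View pics/k3.png

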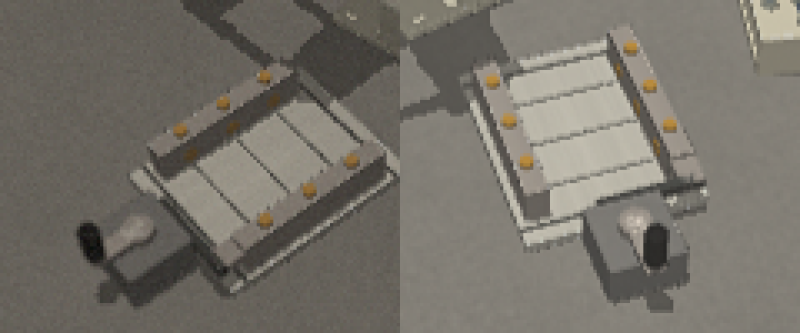

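Clamp looks fully open (crank arm to clamp −y); bay 2 shows a cell (brass port at view 555,300), bay 0 looks empty, bay 1 hidden by a finger. Check the dock in the fixed cameras.

```bash
python3 -m inch '[[[-0.3,-0.2,0.2,0,0,0],[-0.6,-0.4,0.3,0,0,0],[-0.8,-0.5,0.4,0,0,0],[-0.8,-0.5,0.4,0,0,0]]]'; python3 - <<'E'
from station import bot
from h import *
A,B=bot.calibration('scene'),bot.calibration('side')
c=np.array([.5394,-.273])
for C,px in((A,np.array([91,242])/3.333+[210,170]),(B,np.array([255,245])/3.333+[260,200])):
  P=onplane(C,[px],.085)[0];d=P[:2]-c;print(P,np.hypot(*d),np.degrees(np.arctan2(d[1],d[0])))
s=bot.get_image('scene')[120:200,300:390];b=bot.get_image('side')[140:220,235:325];w=bot.get_image('wrist')[180:340,310:490]
for c in('scene','side','wrist'):print(bot.find_in(c,'cell_a'))
R=lambda i:cv2.resize(i,(400,356),interpolation=3)
cv2.imwrite('pics/d.png',cv2.resize(np.hstack([R(s),R(b),R(w)]),(800,238)))
E
```

```text
time_s: 12.35
ee_pos: [0.3535, 0.0244, 0.2621]
eef_rot: [[-0.992, -0.123, 0.001], [-0.123, 0.992, -0.002], [-0.001, -0.002, -1.0]]
ft_force: [0.6, 0.7, 0.7]
gripper_width: 1.002
grasp_force: 0.0
[ 0.53738968 -0.32258343  0.085     ] 0.04962416475832762 -92.32173775919249
[ 0.53426208 -0.32599348  0.085     ] 0.053241970482448435 -95.53773391086138
[{'at': [357.4, 159.8], 'confidence': 0.49}]
[{'at': [330.3, 271.4], 'confidence': 0.6}, {'at': [319.7, 244.4], 'confidence': 0.45}]
[]
```

View pics/d.png

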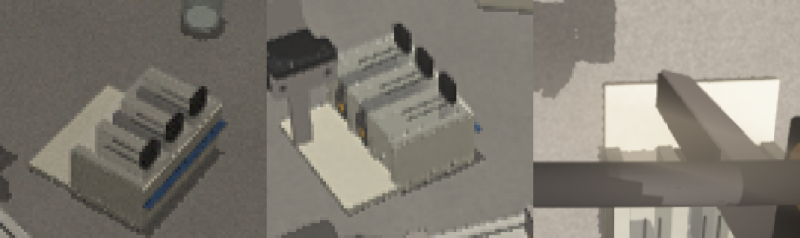

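Fixed cameras: crank back at its open stop; brass ports show in bays 1 and 2 only, bay 0 appears empty. Go behind tab 2.

```bash
python3 -m inch '[[[0.3,0.3,0,0,0,0.013],[0.6,0.6,0,0,0,0.013],[0.9,0.85,0,0,0,0.013],[0.9,0.85,0,0,0,0.013]]]' -1 30 && python3 -m inch '[[[0.3,0.3,0,0,0,0],[0.6,0.6,0,0,0,0],[0.9,0.85,0,0,0,0],[0.9,0.85,0,0,0,0]]]' && python3 -m inch '[[[0.3,0.3,0,0,0,0],[0.6,0.6,0,0,0,0],[0.76,0.68,0,0,0,0],[0.76,0.68,0,0,0,0],[0.76,0.68,0,0,0,0],[0.76,0.68,0,0,0,0]]]';  python3 - <<'E'
from station import bot
from h import *
d=[.5432,.1985,.165];p=bot.get_state()['ee_pos'];print(tf(d,[[.072,.056,.111]])-p,tf(d,[[-.001,.056,.111]])-tf(d,[[.072,.056,.111]]))
for c in('side','scene'):
  bot.get_image(c)
  print([r for r in bot.find_in(c,'tab0')],proj(bot.calibration(c),tf(d,[[.041,y,.103] for y in(-.056,0,.056)])))
E
```

```text
time_s: 12.98
ee_pos: [0.452, 0.1163, 0.259]
eef_rot: [[-0.985, -0.171, 0.002], [-0.171, 0.985, 0.003], [-0.003, 0.003, -1.0]]
ft_force: [0.4, -0.4, 1.3]
gripper_width: 0.751
grasp_force: 0.0
time_s: 13.32
ee_pos: [0.5415, 0.2016, 0.2577]
eef_rot: [[-0.985, -0.171, 0.001], [-0.171, 0.985, 0.002], [-0.002, 0.002, -1.0]]
ft_force: [0.4, 0.1, 0.2]
gripper_width: 0.469
grasp_force: 0.0
time_s: 13.82
ee_pos: [0.6109, 0.2643, 0.2597]
eef_rot: [[-0.986, -0.167, -0.003], [-0.167, 0.986, -0.001], [0.003, -0.001, -1.0]]
ft_force: [-1.1, -0.2, 0.2]
gripper_width: 0.043
grasp_force: 0.0
[[-0.00589359  0.00131035 -0.14869266]] [[-0.07200854 -0.01199042  0.        ]]
[{'at': [273.3, 182.3], 'confidence': 0.74}, {'at': [288.5, 160.9], 'confidence': 0.61}, {'at': [280.7, 150.7], 'confidence': 0.48}] [[295.80858321 168.43550668]
 [287.94897068 159.99902088]
 [280.35974153 151.85267443]]
[{'at': [357.7, 160.2], 'confidence': 0.57}, {'at': [369.3, 154.9], 'confidence': 0.39}] [[349.76078386 171.15932322]
 [358.02662829 162.11891834]
 [365.9546897  153.44607426]]
```

```bash
python3 -m inch '[[[0,0.01,-0.4,0,0,0],[0,0.01,-0.8,0,0,0],[0,0.01,-1,0,0,0],[0,0.01,-1,0,0,0]]]' && python3 -m inch '[[[0,0,-0.3,0,0,0],[0,0,-0.48,0,0,0],[0,0,-0.48,0,0,0],[0,0,-0.48,0,0,0]]]' && python3 -m inch '[[[-0.1,-0.017,0,0,0,0],[-0.2,-0.033,0,0,0,0],[-0.3,-0.05,0,0,0,0],[-0.4,-0.067,0,0,0,0],[-0.5,-0.083,0,0,0,0],[-0.6,-0.1,0,0,0,0],[-0.65,-0.108,0,0,0,0],[-0.65,-0.108,0,0,0,0]]]'
```

```text
time_s: 14.35
ee_pos: [0.6081, 0.2643, 0.1556]
eef_rot: [[-0.986, -0.167, -0.01], [-0.167, 0.986, -0.003], [0.01, -0.001, -1.0]]
ft_force: [-0.9, -0.3, -0.5]
gripper_width: 0.007
grasp_force: 0.0
time_s: 14.68
ee_pos: [0.6123, 0.2659, 0.1137]
eef_rot: [[-0.986, -0.167, 0.001], [-0.167, 0.986, 0.0], [-0.001, 0.0, -1.0]]
ft_force: [0.4, -0.3, 0.5]
gripper_width: 0.006
grasp_force: 0.0
time_s: 15.35
ee_pos: [0.5489, 0.256, 0.1148]
eef_rot: [[-0.986, -0.167, 0.009], [-0.167, 0.986, 0.003], [-0.009, 0.001, -1.0]]
ft_force: [4.6, 0.5, -0.8]
gripper_width: 0.004
grasp_force: 3.1
```

```bash
python3 -m inch '[[[-0.04,-0.007,0,0,0,0],[-0.08,-0.013,0,0,0,0],[-0.12,-0.02,0,0,0,0],[-0.15,-0.025,0,0,0,0],[-0.15,-0.025,0,0,0,0],[-0.15,-0.025,0,0,0,0]]]'
```

```text
time_s: 15.85
ee_pos: [0.5373, 0.2542, 0.1148]
eef_rot: [[-0.986, -0.167, 0.014], [-0.167, 0.986, 0.004], [-0.014, 0.002, -1.0]]
ft_force: [10.2, 2.5, -3.8]
gripper_width: 0.002
grasp_force: 5.0
```

```bash
python3 -m inch '[[[0.1,0.02,0,0,0,0],[0.25,0.04,0,0,0,0],[0.25,0.04,0.3,0,0,0],[0.25,0.04,0.6,0,0,0],[-0.1,-0.03,0.8,0,0,0],[-0.5,-0.08,0.8,0,0,0],[-0.87,-0.145,0.8,0,0,0],[-0.87,-0.145,0.8,0,0,0],[-0.87,-0.145,0.8,0,0,0]]]' 0.4; python3 - <<'E'
from station import bot
from h import *
d=[.5432,.1985,.165];s=bot.get_state();p=s['ee_pos'];print(p,tf(d,[[-.087,.056,.07]])-p)
im=bot.get_image('wrist');b=bot.get_image('side')[120:220,225:325]
cv2.imwrite('pics/g.png',np.hstack([cv2.resize(im[100:340,150:550],(500,300)),cv2.resize(b,(300,300))]))
C=bot.calibration('wrist');print(proj(C,tf(d,[[-.102,.056,.076],[-.055,.056,.076]])))
for q in('cell_a',):
  for c in('wrist','side'):
    for r in bot.find_in(c,q):print(c,r)
E
```

```text
time_s: 16.6
ee_pos: [0.4421, 0.2377, 0.1936]
eef_rot: [[-0.986, -0.168, 0.001], [-0.168, 0.986, 0.0], [-0.001, 0.0, -1.0]]
ft_force: [0.4, 0.2, -0.0]
gripper_width: 0.605
grasp_force: 0.0
[0.44206591 0.23771446 0.19355122] [[ 0.00611756  0.00173501 -0.12355122]]
[[324.5826148  192.75439475]
 [324.42255012 237.22372806]]
wrist {'at': [324.1, 212.5], 'confidence': 0.7}
wrist {'at': [284.2, 228.2], 'confidence': 0.67}
side {'at': [252.0, 178.6], 'confidence': 0.75}
```

View pics/g.png

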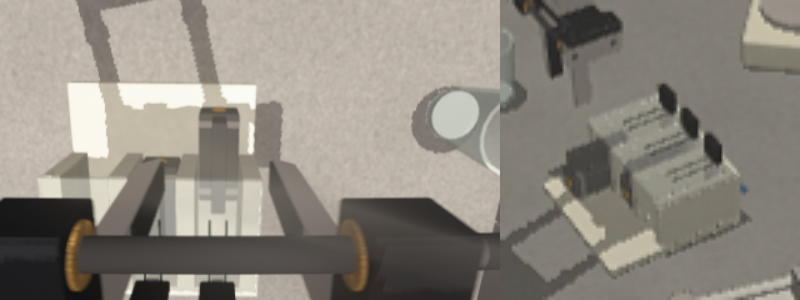

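The bay-2 cell is out, its rib at px (325,~195–235) exactly as predicted; bay 1 has a cell, bay 0 is empty. Grip the rib.

```bash
python3 -m inch '[[[0.06,0.017,-0.3,0,0,0],[0.06,0.017,-0.6,0,0,0],[0.06,0.017,-0.8,0,0,0],[0.06,0.017,-1,0,0,0]]]' && python3 -m inch '[[[0,0,-0.15,0,0,0],[0,0,-0.23,0,0,0],[0,0,-0.23,0,0,0],[0,0,-0.23,0,0,0]]]' && python3 -m inch '[[[0,0,0,0,0,0],[0,0,0,0,0,0],[0,0,0,0,0,0],[0,0,0,0,0,0],[0,0,0,0,0,0],[0,0,0,0,0,0],[0,0,0,0,0,0],[0,0,0,0,0,0],[0,0,0,0,0,0],[0,0,0,0,0,0]]]' -1 30
```

```text
time_s: 17.13
ee_pos: [0.4519, 0.2399, 0.0907]
eef_rot: [[-0.986, -0.167, -0.001], [-0.167, 0.986, -0.0], [0.001, -0.0, -1.0]]
ft_force: [0.2, -0.7, -0.1]
gripper_width: 0.701
grasp_force: 0.0
time_s: 17.47
ee_pos: [0.4518, 0.24, 0.0693]
eef_rot: [[-0.986, -0.167, -0.0], [-0.167, 0.986, -0.0], [0.0, 0.0, -1.0]]
ft_force: [0.5, -0.1, -0.7]
gripper_width: 0.705
grasp_force: 0.0
time_s: 18.3
ee_pos: [0.451, 0.24, 0.0696]
eef_rot: [[-0.986, -0.167, -0.0], [-0.167, 0.986, 0.0], [0.0, 0.0, -1.0]]
ft_force: [-0.1, 0.8, 1.1]
gripper_width: 0.127
grasp_force: 30.0
```

```bash
python3 -m inch '[[[-0.15,-0.025,0.01,0,0,0],[-0.3,-0.05,0.01,0,0,0],[-0.45,-0.075,0.01,0,0,0],[-0.55,-0.092,0.02,0,0,0],[-0.55,-0.092,0.02,0,0,0],[-0.55,-0.092,0.2,0,0,0],[-0.55,-0.092,0.5,0,0,0],[-0.55,-0.092,0.7,0,0,0],[-0.55,-0.092,0.7,0,0,0]]]'; python3 - <<'E'
from h import *
p=[.5468,-.1713,-.0728]
for y in(.002,.058,.114):print(tf(p,[[-.023,y,.071]]))
E
```

```text
time_s: 19.05
ee_pos: [0.4, 0.2322, 0.1434]
eef_rot: [[-0.986, -0.167, 0.009], [-0.167, 0.986, 0.004], [-0.01, 0.002, -1.0]]
ft_force: [1.7, -0.7, -1.5]
gripper_width: 0.128
grasp_force: 30.0
[[ 0.52400639 -0.16763238  0.071     ]]
[[ 0.52807959 -0.11178071  0.071     ]]
[[ 0.53215279 -0.05592904  0.071     ]]
```

```bash
python3 -m inch '[[[0,-0.3,0,0,0,-0.03],[0,-0.6,0,0,0,-0.06],[0,-0.9,0,0,0,-0.076],[0,-1,0,0,0,-0.076]]]' && python3 -m inch '[[[0,-0.3,0,0,0,0],[0,-0.6,0,0,0,0],[0,-0.9,0,0,0,0],[0,-1,0,0,0,0]]]' && python3 -m inch '[[[0.2,-0.3,0,0,0,0],[0.4,-0.6,0,0,0,0],[0.6,-0.9,0,0,0,0],[0.7,-1,0,0,0,0],[0.7,-1,0,0,0,0]]]' && python3 -m inch '[[[0.2,-0.3,0,0,0,0],[0.4,-0.6,0,0,0,0],[0.57,-0.9,0,0,0,0],[0.57,-0.97,0,0,0,0],[0.57,-0.97,0,0,0,0],[0.57,-0.97,0,0,0,0]]]'; python3 - <<'E'
from station import bot
from h import *
p=[.5468,-.1713,-.0728]
s=bot.get_state();e=s['ee_pos'];print(e,tf(p,[[-.023,.002,.071]])-e,np.arctan2(-s['eef_rot'][0][1],s['eef_rot'][1][1]))
im=bot.get_image('wrist')
b=bot.get_image('scene')[150:250,200:350]
cv2.imwrite('pics/p1.png',np.hstack([cv2.resize(im[100:340,150:550],(500,300)),cv2.resize(b,(300,300))]))
C=bot.calibration('wrist');print(proj(C,tf(p,[[-.0745,y,.056] for y in(.002,.058,.114)])))
E
```

```text
time_s: 19.38
ee_pos: [0.3955, 0.1279, 0.1385]
eef_rot: [[-0.997, 0.073, -0.001], [0.073, 0.997, -0.002], [0.001, -0.002, -1.0]]
ft_force: [0.1, -0.4, -0.5]
gripper_width: 0.125
grasp_force: 30.0
time_s: 19.72
ee_pos: [0.3964, 0.028, 0.1389]
eef_rot: [[-0.997, 0.072, -0.0], [0.072, 0.997, -0.001], [-0.0, -0.001, -1.0]]
ft_force: [1.0, 1.3, -0.4]
gripper_width: 0.125
grasp_force: 30.0
time_s: 20.13
ee_pos: [0.4693, -0.0718, 0.1388]
eef_rot: [[-0.997, 0.073, 0.002], [0.073, 0.997, -0.001], [-0.002, -0.0, -1.0]]
ft_force: [0.4, 0.9, -1.8]
gripper_width: 0.122
grasp_force: 30.0
time_s: 20.63
ee_pos: [0.5217, -0.1645, 0.1385]
eef_rot: [[-0.997, 0.071, -0.003], [0.071, 0.997, 0.003], [0.003, 0.003, -1.0]]
ft_force: [-0.1, 1.0, -1.3]
gripper_width: 0.123
grasp_force: 30.0
[ 0.52168427 -0.16453729  0.13852352] [[ 0.00232213 -0.00309508 -0.06752352]] -0.07087433886042463
[[320.23709868 158.60957527]
 [385.98583099 158.84367171]
 [450.7014657  159.30930345]]
```

View pics/p1.png

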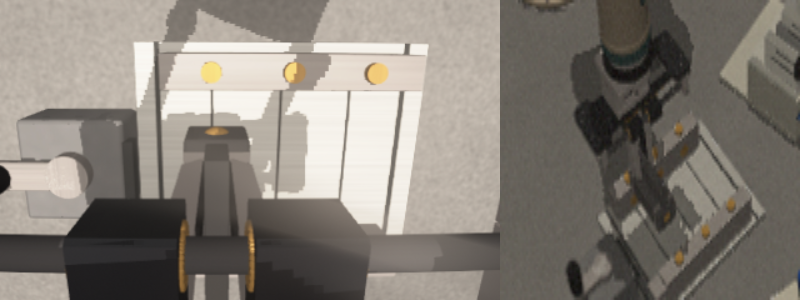

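Dots at px (319,158),(385,158),(452,158) match the clamp fit within ~1 mm; cell is aligned with lane 0. Lower and release.

```bash
python3 -m inch '[[[0.02,-0.03,0,0,0,0],[0.02,-0.03,-0.2,0,0,0],[0.02,-0.03,-0.4,0,0,0],[0.02,-0.03,-0.55,0,0,0],[0.02,-0.03,-0.62,0,0,0],[0.02,-0.03,-0.66,0,0,0],[0.02,-0.03,-0.68,0,0,0],[0.02,-0.03,-0.68,0,0,0]]]'
```

```text
time_s: 21.4
ee_pos: [0.5253, -0.1691, 0.0718]
eef_rot: [[-0.998, 0.07, 0.001], [0.07, 0.998, -0.0], [-0.001, -0.0, -1.0]]
ft_force: [0.5, -0.7, -2.2]
gripper_width: 0.126
grasp_force: 30.0
```

```bash
python3 -m inch '[[[-0.01,0.015,0,0,0,0],[-0.01,0.015,-0.02,0,0,0],[-0.01,0.015,-0.02,0,0,0],[-0.01,0.015,-0.02,0,0,0]]]'
```

```text
time_s: 21.73
ee_pos: [0.5242, -0.1679, 0.0698]
eef_rot: [[-0.997, 0.071, 0.001], [0.071, 0.997, -0.0], [-0.001, -0.0, -1.0]]
ft_force: [-0.8, -0.2, -1.7]
gripper_width: 0.123
grasp_force: 30.0
```

```bash
python3 -m inch '[[[0,0,-0.005,0,0,0],[0,0,-0.005,0,0,0],[0,0,-0.005,0,0,0],[0,0,-0.005,0,0,0],[0,0,-0.005,0,0,0],[0,0,-0.005,0,0,0]]]' 0 && python3 -m inch '[[[0,0,0.3,0,0,0],[0,0,0.6,0,0,0],[-0.4,0,1,0,0,0],[-0.8,0.1,1,0,0,0],[-0.8,0.1,1,0,0,0],[-0.8,0.1,1,0,0,0]]]'; python3 - <<'E'
from station import bot
from h import *
p=[.5468,-.1713,-.0728]
im=bot.get_image('wrist');C=bot.calibration('wrist');b=bot.get_image('side')[200:300,255:405]
L=[[x,.002+y,.076] for x in(-.04,.04) for y in(-.006,.006)]
print(proj(C,tf(p,L)).round(1).tolist(),proj(C,tf(p,[[-.0745,y,.056] for y in(.002,.058,.114)])).round(1).tolist())
cv2.imwrite('pics/p2.png',np.hstack([cv2.resize(im[100:340,150:550],(500,300)),cv2.resize(b,(300,300))]))
E
```

```text
time_s: 22.23
ee_pos: [0.5241, -0.1678, 0.0691]
eef_rot: [[-0.997, 0.071, 0.0], [0.071, 0.997, 0.0], [-0.0, 0.0, -1.0]]
ft_force: [0.1, -0.1, -0.3]
gripper_width: 0.488
grasp_force: 0.0
time_s: 22.73
ee_pos: [0.4415, -0.157, 0.17]
eef_rot: [[-0.997, 0.072, 0.0], [0.072, 0.997, -0.0], [-0.0, -0.0, -1.0]]
ft_force: [-0.2, 0.1, 0.3]
gripper_width: 0.502
grasp_force: 0.0
[[313.8, 273.6], [326.0, 273.6], [314.4, 342.1], [325.8, 342.1]] [[320.0, 233.5], [375.0, 233.5], [429.3, 233.3]]
```

View pics/p2.png

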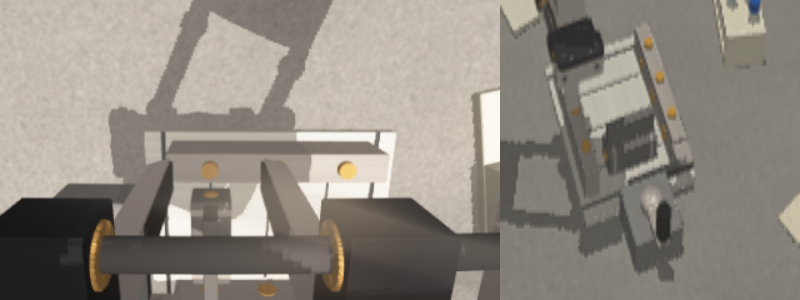

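Cell 1 stands in lane 0, rib (px 318) in line with its port dot (317). Now behind tab 1.

```bash
python3 -m inch '[[[0.15,0.3,0.1,0,0,0.03],[0.3,0.6,0.2,0,0,0.06],[0.45,0.9,0.2,0,0,0.077],[0.45,0.92,0.2,0,0,0.077]]]' -1 30 && python3 -m inch '[[[0.15,0.3,0,0,0,0],[0.3,0.6,0,0,0,0],[0.45,0.9,0,0,0,0],[0.45,0.92,0,0,0,0]]]' && python3 -m inch '[[[0.15,0.3,0,0,0,0],[0.3,0.6,0,0,0,0],[0.45,0.9,0,0,0,0],[0.45,0.92,0,0,0,0]]]' && python3 -m inch '[[[0.15,0.3,0,0,0,0],[0.3,0.6,0,0,0,0],[0.43,0.9,0,0,0,0],[0.43,0.92,0,0,0,0],[0.43,0.92,0,0,0,0],[0.43,0.92,0,0,0,0]]]';  python3 - <<'E'
from station import bot
from h import *
d=[.5432,.1985,.165];s=bot.get_state();print(s['eef_rot'],tf(d,[[.078,0,.113]])-s['ee_pos'])
E
```

```text
time_s: 23.17
ee_pos: [0.4933, -0.062, 0.1887]
eef_rot: [[-0.985, -0.175, 0.003], [-0.175, 0.985, 0.003], [-0.004, 0.002, -1.0]]
ft_force: [0.3, 0.3, -0.3]
gripper_width: 0.25
grasp_force: 0.0
time_s: 23.5
ee_pos: [0.5376, 0.0302, 0.1877]
eef_rot: [[-0.985, -0.173, 0.001], [-0.173, 0.985, 0.003], [-0.002, 0.003, -1.0]]
ft_force: [-0.0, -0.2, -0.1]
gripper_width: 0.009
grasp_force: 0.0
time_s: 23.83
ee_pos: [0.5824, 0.1222, 0.1874]
eef_rot: [[-0.985, -0.173, 0.001], [-0.173, 0.985, 0.003], [-0.002, 0.002, -1.0]]
ft_force: [0.6, -0.3, 0.0]
gripper_width: 0.004
grasp_force: 0.0
time_s: 24.33
ee_pos: [0.6218, 0.2091, 0.1877]
eef_rot: [[-0.985, -0.17, -0.002], [-0.17, 0.985, -0.002], [0.002, -0.001, -1.0]]
ft_force: [-0.1, -0.8, 0.4]
gripper_width: 0.005
grasp_force: 0.0
[[-0.98537759 -0.17037125 -0.00215418]
 [-0.17036802  0.9853792  -0.00160498]
 [ 0.00239613 -0.0012145  -0.99999639]] [[-0.00169852  0.00222243 -0.07469301]]
```

```bash
python3 -m inch '[[[0,0.02,-0.3,0,0,0],[0,0.02,-0.6,0,0,0],[0,0.02,-0.75,0,0,0],[0,0.02,-0.75,0,0,0],[0,0.02,-0.75,0,0,0]]]' && python3 -m inch '[[[-0.1,-0.017,0,0,0,0],[-0.2,-0.033,0,0,0,0],[-0.3,-0.05,0,0,0,0],[-0.4,-0.067,0,0,0,0],[-0.5,-0.083,0,0,0,0],[-0.6,-0.1,0,0,0,0],[-0.7,-0.117,0,0,0,0],[-0.76,-0.127,0,0,0,0],[-0.81,-0.135,0,0,0,0],[-0.81,-0.135,0,0,0,0]]]' && python3 -m inch '[[[0,0,0,0,0,0],[0,0,0,0,0,0],[0,0,0,0,0,0]]]'
```

```text
time_s: 24.75
ee_pos: [0.6214, 0.2104, 0.1134]
eef_rot: [[-0.986, -0.169, -0.002], [-0.169, 0.986, -0.001], [0.002, -0.001, -1.0]]
ft_force: [0.1, -0.7, 0.4]
gripper_width: 0.006
grasp_force: 0.0
time_s: 25.58
ee_pos: [0.5458, 0.1996, 0.116]
eef_rot: [[-0.985, -0.17, 0.014], [-0.17, 0.985, 0.003], [-0.015, 0.0, -1.0]]
ft_force: [10.5, 0.8, -6.7]
gripper_width: 0.01
grasp_force: 5.0
time_s: 25.83
ee_pos: [0.5458, 0.1996, 0.116]
eef_rot: [[-0.985, -0.17, 0.013], [-0.17, 0.985, 0.003], [-0.013, 0.0, -1.0]]
ft_force: [9.2, 1.7, -5.1]
gripper_width: 0.005
grasp_force: 4.7
```

```bash
python3 -m inch '[[[0.1,0.02,0,0,0,0],[0.25,0.04,0,0,0,0],[0.25,0.04,0.3,0,0,0],[0.25,0.04,0.6,0,0,0],[-0.1,-0.03,0.8,0,0,0],[-0.5,-0.08,0.8,0,0,0],[-0.84,-0.14,0.8,0,0,0],[-0.84,-0.14,0.8,0,0,0],[-0.84,-0.14,0.8,0,0,0],[-0.84,-0.14,0.8,0,0,0]]]' 0.4; python3 - <<'E'
from station import bot
from h import *
d=[.5432,.1985,.165];s=bot.get_state();p=s['ee_pos'];print(p,tf(d,[[-.084,0,.0695]])-p)
im=bot.get_image('wrist');b=bot.get_image('side')[120:220,225:325]
cv2.imwrite('pics/g2.png',np.hstack([cv2.resize(im[100:340,150:550],(500,300)),cv2.resize(b,(300,300))]))
C=bot.calibration('wrist');print(proj(C,tf(d,[[-.102,0,.076],[-.055,0,.076]])))
E
```

```text
time_s: 26.67
ee_pos: [0.4571, 0.1848, 0.1951]
eef_rot: [[-0.985, -0.171, 0.003], [-0.171, 0.985, 0.001], [-0.003, 0.0, -1.0]]
ft_force: [0.6, -0.2, -0.8]
gripper_width: 0.676
grasp_force: 0.0
[0.45714372 0.18481053 0.19505643] [[ 3.19714276e-03 -1.07722707e-04 -1.25556427e-01]]
[[323.53864331 189.03480366]
 [323.29175247 233.65047165]]
```

View pics/g2.png

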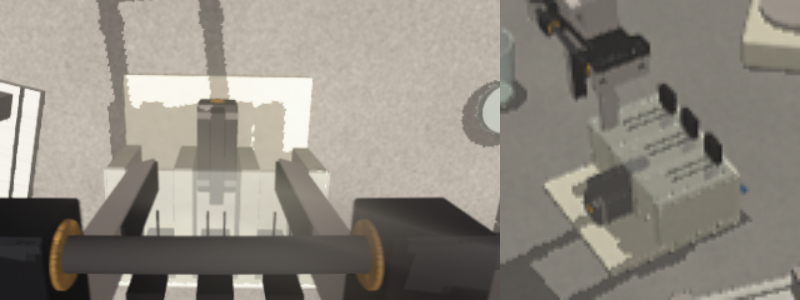

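Middle cell is out, rib at px 324 as predicted; bays 0 and 2 show empty floor. Grip and draw.

```bash
python3 -m inch '[[[0.02,0,-0.3,0,0,0],[0.02,0,-0.6,0,0,0],[0.02,0,-0.8,0,0,0],[0.02,0,-1,0,0,0]]]' && python3 -m inch '[[[0,0,-0.15,0,0,0],[0,0,-0.25,0,0,0],[0,0,-0.25,0,0,0],[0,0,-0.25,0,0,0]]]' && python3 -m inch '[[[0,0,0,0,0,0],[0,0,0,0,0,0],[0,0,0,0,0,0],[0,0,0,0,0,0],[0,0,0,0,0,0],[0,0,0,0,0,0],[0,0,0,0,0,0],[0,0,0,0,0,0],[0,0,0,0,0,0],[0,0,0,0,0,0]]]' -1 30 && python3 -m inch '[[[-0.15,-0.025,0.01,0,0,0],[-0.3,-0.05,0.01,0,0,0],[-0.45,-0.075,0.01,0,0,0],[-0.55,-0.092,0.02,0,0,0],[-0.55,-0.092,0.02,0,0,0],[-0.55,-0.092,0.2,0,0,0],[-0.55,-0.092,0.5,0,0,0],[-0.55,-0.092,0.7,0,0,0],[-0.55,-0.092,0.7,0,0,0]]]'
```

```text
time_s: 27.1
ee_pos: [0.4598, 0.1847, 0.0923]
eef_rot: [[-0.985, -0.17, -0.001], [-0.17, 0.985, -0.0], [0.001, -0.0, -1.0]]
ft_force: [-0.0, -0.4, -0.2]
gripper_width: 0.702
grasp_force: 0.0
time_s: 27.43
ee_pos: [0.4597, 0.1847, 0.0683]
eef_rot: [[-0.985, -0.17, -0.001], [-0.17, 0.985, -0.0], [0.001, -0.0, -1.0]]
ft_force: [0.2, 0.5, 0.4]
gripper_width: 0.702
grasp_force: 0.0
time_s: 28.27
ee_pos: [0.459, 0.1848, 0.0691]
eef_rot: [[-0.985, -0.17, -0.0], [-0.17, 0.985, 0.0], [-0.0, 0.0, -1.0]]
ft_force: [-0.7, 0.5, 1.1]
gripper_width: 0.121
grasp_force: 30.0
time_s: 29.02
ee_pos: [0.4082, 0.1765, 0.1428]
eef_rot: [[-0.985, -0.17, 0.01], [-0.17, 0.985, 0.002], [-0.01, 0.001, -1.0]]
ft_force: [1.4, 0.8, -1.9]
gripper_width: 0.125
grasp_force: 30.0
```

```bash
python3 -m inch '[[[0,-0.3,0,0,0,-0.03],[0,-0.6,0,0,0,-0.06],[0,-0.9,0,0,0,-0.0775],[0,-1,0,0,0,-0.0775]]]' && python3 -m inch '[[[0.1,-0.3,0,0,0,0],[0.3,-0.6,0,0,0,0],[0.5,-0.9,0,0,0,0],[0.7,-1,0,0,0,0]]]' && python3 -m inch '[[[0.2,-0.1,0,0,0,0],[0.4,-0.2,0,0,0,0],[0.57,-0.3,0,0,0,0],[0.57,-0.3,0,0,0,0],[0.57,-0.3,0,0,0,0],[0.57,-0.3,0,0,0,0]]]'; python3 - <<'E'
from station import bot
from h import *
p=[.5468,-.1713,-.0728]
s=bot.get_state();e=s['ee_pos'];print(e,tf(p,[[-.0225,.114,.0695]])-e,np.arctan2(-s['eef_rot'][0][1],s['eef_rot'][1][1]))
im=bot.get_image('wrist')
cv2.imwrite('pics/p3.png',cv2.resize(im[100:340,100:500],(700,420),interpolation=3))
C=bot.calibration('wrist');print(proj(C,tf(p,[[-.0745,y,.056] for y in(.002,.058,.114)])))
print(proj(C,tf(p,[[x,.002,.076] for x in(-.04,.04)])))
E
```

```text
time_s: 29.35
ee_pos: [0.4038, 0.0727, 0.138]
eef_rot: [[-0.997, 0.075, -0.001], [0.075, 0.997, -0.002], [0.001, -0.002, -1.0]]
ft_force: [0.6, 0.2, -1.9]
gripper_width: 0.129
grasp_force: 30.0
time_s: 29.68
ee_pos: [0.4753, -0.0279, 0.1382]
eef_rot: [[-0.997, 0.074, 0.0], [0.074, 0.997, -0.002], [-0.0, -0.002, -1.0]]
ft_force: [-0.2, 0.5, -2.9]
gripper_width: 0.125
grasp_force: 30.0
time_s: 30.18
ee_pos: [0.5299, -0.0538, 0.1379]
eef_rot: [[-0.997, 0.072, -0.003], [0.072, 0.997, 0.001], [0.003, 0.001, -1.0]]
ft_force: [-0.9, -0.2, -2.0]
gripper_width: 0.125
grasp_force: 30.0
[ 0.5299187  -0.05381202  0.13785655] [[ 0.00273277 -0.00215338 -0.06835655]] -0.07206698357266028
[[190.76083334 159.18410197]
 [255.71977095 158.81343778]
 [321.70741609 158.67827252]]
[[184.2106399  203.87220493]
 [195.12690813 291.84471952]]
```

View pics/p3.png

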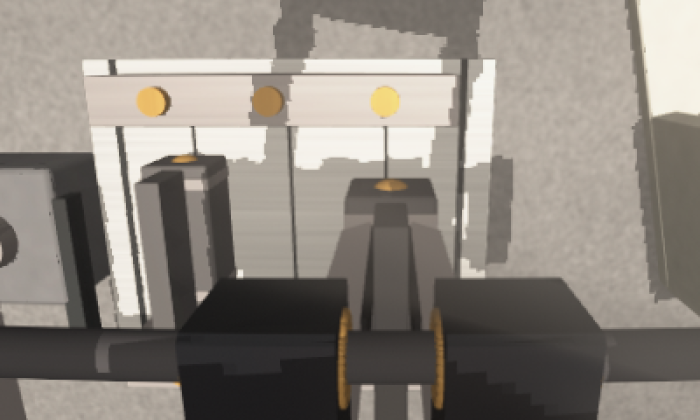

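Cell 1 stands in lane 0 as placed; the held cell's port (px 323) needs ~2.5 mm toward −y to meet lane 2 (px 320). Lower.

```bash
python3 -m inch '[[[0.02,-0.015,0,0,0,0],[0.02,-0.015,-0.2,0,0,0],[0.02,-0.015,-0.4,0,0,0],[0.02,-0.015,-0.55,0,0,0],[0.02,-0.015,-0.62,0,0,0],[0.02,-0.015,-0.66,0,0,0],[0.02,-0.015,-0.67,0,0,0],[0.02,-0.015,-0.67,0,0,0],[0.02,-0.015,-0.67,0,0,0]]]'
```

```text
time_s: 30.98
ee_pos: [0.5338, -0.0561, 0.0729]
eef_rot: [[-0.997, 0.072, 0.002], [0.072, 0.997, -0.0], [-0.002, -0.0, -1.0]]
ft_force: [-0.3, -0.4, -1.7]
gripper_width: 0.126
grasp_force: 30.0
```

Target TCP (.532,−.0563,.069): lower 3.5 mm, release, lift away.

```bash
python3 -m inch '[[[0,0,-0.02,0,0,0],[0,0,-0.035,0,0,0],[0,0,-0.035,0,0,0],[0,0,-0.035,0,0,0]]]' && python3 -m inch '[[[0,0,0,0,0,0],[0,0,0,0,0,0],[0,0,0,0,0,0],[0,0,0,0,0,0],[0,0,0,0,0,0],[0,0,0,0,0,0]]]' 0 && python3 -m inch '[[[0,0,0.3,0,0,0],[0,0,0.6,0,0,0],[-0.4,0,1,0,0,0],[-0.8,0,1,0,0,0],[-1,-0.2,1,0,0,0],[-1,-0.2,1,0,0,0],[-1,-0.2,1,0,0,0]]]' && python3 -m inch '[[[-0.3,-0.1,0.3,0,0,0],[-0.5,-0.3,0.6,0,0,0],[-0.7,-0.3,0.6,0,0,0],[-0.7,-0.3,0.6,0,0,0]]]' 1; python3 - <<'E'
from station import bot
from h import *
p=[.5468,-.1713,-.0728]
im=bot.get_image('wrist');C=bot.calibration('wrist');b=bot.get_image('side')[200:300,255:405]
print(bot.get_state()['ee_pos'],bot.get_state()['joint_pos'])
print(proj(C,tf(p,[[x,y,.076] for y in(.002,.114) for x in(-.04,.04)])).round(1).tolist(),proj(C,tf(p,[[-.0745,y,.056] for y in(.002,.058,.114)])).round(1).tolist())
cv2.imwrite('pics/p4.png',np.hstack([cv2.resize(im[150:350,150:483],(500,300),interpolation=3),cv2.resize(b,(300,300),interpolation=3)]))
E
```

```text
time_s: 31.32
ee_pos: [0.5337, -0.0562, 0.0691]
eef_rot: [[-0.997, 0.072, 0.002], [0.072, 0.997, -0.0], [-0.002, -0.0, -1.0]]
ft_force: [0.7, -0.3, 0.6]
gripper_width: 0.126
grasp_force: 30.0
time_s: 31.82
ee_pos: [0.533, -0.056, 0.0684]
eef_rot: [[-0.997, 0.072, -0.0], [0.072, 0.997, 0.0], [0.0, 0.0, -1.0]]
ft_force: [0.4, 0.5, -0.2]
gripper_width: 0.49
grasp_force: 0.0
time_s: 32.4
ee_pos: [0.4322, -0.0764, 0.1691]
eef_rot: [[-0.997, 0.074, 0.002], [0.074, 0.997, -0.0], [-0.002, -0.0, -1.0]]
ft_force: [-0.3, -0.1, -0.2]
gripper_width: 0.501
grasp_force: 0.0
time_s: 32.73
ee_pos: [0.3622, -0.1065, 0.2298]
eef_rot: [[-0.997, 0.074, 0.001], [0.074, 0.997, -0.001], [-0.002, -0.001, -1.0]]
ft_force: [0.2, 1.2, -1.1]
gripper_width: 0.748
grasp_force: 0.0
[ 0.3640228  -0.10598023  0.22841627] [-4.68349690e-01 -3.05378900e-02  1.86089724e+00  9.96135031e-04
  1.31016001e+00 -1.96629220e+00]
[[284.7, 311.4], [287.1, 363.0], [373.5, 311.1], [370.7, 362.8]] [[285.7, 279.0], [328.9, 278.9], [372.1, 278.7]]
```

View pics/p4.png

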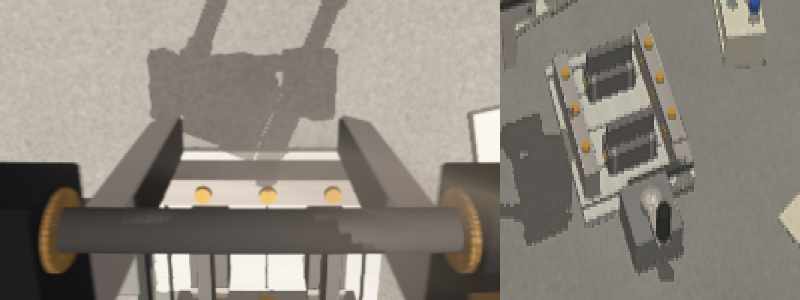

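Both cells stand between the bars in lanes 0 and 2. Go to the knob.

```bash
python3 -m inch '[[[0.2,-0.3,0,0,0,0],[0.4,-0.6,0,0,0,0],[0.6,-0.8,0,0,0,0],[0.8,-1,0,0,0,0],[0.8,-1,0,0,0,0]]]' 0 && python3 -m inch '[[[0.2,-0.3,0,0,0,0],[0.4,-0.6,0,0,0,0],[0.6,-0.8,0,0,0,0],[0.91,-1,0,0,0,0],[0.91,-1,0,0,0,0]]]' && python3 -m inch '[[[0,-0.15,-0.1,0,0,0],[0,-0.17,-0.3,0,0,0],[0,-0.17,-0.5,0,0,0],[0,-0.17,-0.5,0,0,0],[0,-0.17,-0.5,0,0,0],[0,-0.17,-0.5,0,0,0]]]' ; python3 - <<'E'
from station import bot
from h import *
p=bot.get_state()['ee_pos'];print(np.array([.5357,-.3229,.0905])-p)
bot.get_image('scene');bot.get_image('side')
for c in('scene','side'):
  for r in bot.find_in(c,'knob'):print(c,r['confidence'],onplane(bot.calibration(c),[r['at']],.085))
E
```

```text
time_s: 33.25
ee_pos: [0.4485, -0.2096, 0.2265]
eef_rot: [[-0.997, 0.073, 0.002], [0.073, 0.997, -0.001], [-0.002, -0.001, -1.0]]
ft_force: [0.6, -0.5, 0.1]
gripper_width: 0.55
grasp_force: 0.0
time_s: 33.67
ee_pos: [0.5401, -0.3092, 0.225]
eef_rot: [[-0.997, 0.072, 0.002], [0.072, 0.997, -0.0], [-0.002, -0.0, -1.0]]
ft_force: [1.1, -1.2, 0.5]
gripper_width: 0.499
grasp_force: 0.0
time_s: 34.17
ee_pos: [0.5342, -0.3229, 0.1788]
eef_rot: [[-0.997, 0.072, 0.0], [0.072, 0.997, -0.0], [-0.0, -0.0, -1.0]]
ft_force: [0.1, -0.1, 0.2]
gripper_width: 0.499
grasp_force: 0.0
[ 1.53118656e-03 -2.20056836e-05 -8.83136494e-02]
scene 0.44 [[ 0.54962985 -0.30416141  0.085     ]]
side 0.57 [[ 0.51460788 -0.31069855  0.085     ]]
side 0.18 [[0.59863969 0.17623852 0.085     ]]
```

```bash
python3 -m inch '[[[0.01,0,-0.3,0,0,0],[0.01,0,-0.6,0,0,0],[0.01,0,-0.88,0,0,0],[0.01,0,-0.88,0,0,0],[0.01,0,-0.88,0,0,0]]]' && python3 -m inch '[[[0,0,0,0,0,0],[0,0,0,0,0,0],[0,0,0,0,0,0],[0,0,0,0,0,0],[0,0,0,0,0,0],[0,0,0,0,0,0]]]' -1 35; python3 - <<'E'
import numpy as np
# cw stroke from phi=-94.2: 8 deg rows with 7 deg turn... offsets (0.1m units), in calls of 10 rows x 7 deg
for k in range(4):
  s=-94.2-70*k;a=np.radians(s-7*np.arange(1,11));a0=np.radians(s)
  print([[round(float(.5*(np.cos(x)-np.cos(a0))),3),round(float(.5*(np.sin(x)-np.sin(a0))),3),0,0,0,round(-7*(i+1)/180,3)] for i,x in enumerate(a)])
E
```

```text
time_s: 34.78
ee_pos: [0.5345, -0.3226, 0.0901]
eef_rot: [[-0.997, 0.072, -0.002], [0.072, 0.997, 0.001], [0.002, 0.001, -1.0]]
ft_force: [0.6, 0.5, 0.1]
gripper_width: 0.502
grasp_force: 0.0
time_s: 35.28
ee_pos: [0.5357, -0.3239, 0.092]
eef_rot: [[-0.997, 0.072, 0.002], [0.072, 0.997, -0.002], [-0.002, -0.002, -1.0]]
ft_force: [-1.1, -0.5, 6.2]
gripper_width: 0.23
grasp_force: 35.0
[[-0.06, 0.008, 0, 0, 0, -0.039], [-0.12, 0.024, 0, 0, 0, -0.078], [-0.176, 0.046, 0, 0, 0, -0.117], [-0.23, 0.076, 0, 0, 0, -0.156], [-0.279, 0.111, 0, 0, 0, -0.194], [-0.324, 0.153, 0, 0, 0, -0.233], [-0.364, 0.199, 0, 0, 0, -0.272], [-0.397, 0.25, 0, 0, 0, -0.311], [-0.424, 0.305, 0, 0, 0, -0.35], [-0.444, 0.363, 0, 0, 0, -0.389]]
[[-0.013, 0.06, 0, 0, 0, -0.039], [-0.019, 0.12, 0, 0, 0, -0.078], [-0.017, 0.181, 0, 0, 0, -0.117], [-0.008, 0.242, 0, 0, 0, -0.156], [0.009, 0.301, 0, 0, 0, -0.194], [0.032, 0.357, 0, 0, 0, -0.233], [0.063, 0.41, 0, 0, 0, -0.272], [0.099, 0.459, 0, 0, 0, -0.311], [0.141, 0.503, 0, 0, 0, -0.35], [0.189, 0.542, 0, 0, 0, -0.389]]
[[0.052, 0.033, 0, 0, 0, -0.039], [0.107, 0.059, 0, 0, 0, -0.078], [0.165, 0.078, 0, 0, 0, -0.117], [0.225, 0.09, 0, 0, 0, -0.156], [0.285, 0.094, 0, 0, 0, -0.194], [0.346, 0.092, 0, 0, 0, -0.233], [0.407, 0.081, 0, 0, 0, -0.272], [0.465, 0.064, 0, 0, 0, -0.311], [0.521, 0.039, 0, 0, 0, -0.35], [0.574, 0.008, 0, 0, 0, -0.389]]
[[0.048, -0.037, 0, 0, 0, -0.039], [0.092, -0.08, 0, 0, 0, -0.078], [0.13, -0.128, 0, 0, 0, -0.117], [0.161, -0.18, 0, 0, 0, -0.156], [0.186, -0.236, 0, 0, 0, -0.194], [0.205, -0.294, 0, 0, 0, -0.233], [0.215, -0.354, 0, 0, 0, -0.272], [0.219, -0.415, 0, 0, 0, -0.311], [0.215, -0.476, 0, 0, 0, -0.35], [0.204, -0.536, 0, 0, 0, -0.389]]
```

```bash
python3 -m inch '[[[-0.06,0.01,0,0,0,-0.039],[-0.12,0.024,0,0,0,-0.078],[-0.18,0.046,0,0,0,-0.117],[-0.23,0.076,0,0,0,-0.156],[-0.28,0.11,0,0,0,-0.194],[-0.32,0.153,0,0,0,-0.233],[-0.36,0.2,0,0,0,-0.272],[-0.4,0.25,0,0,0,-0.311],[-0.42,0.305,0,0,0,-0.35],[-0.44,0.363,0,0,0,-0.389]]]'
```

```text
time_s: 36.12
ee_pos: [0.4901, -0.2889, 0.092]
eef_rot: [[-0.268, 0.963, -0.001], [0.963, 0.268, -0.005], [-0.004, -0.002, -1.0]]
ft_force: [-4.0, -4.3, 7.6]
gripper_width: 0.226
grasp_force: 35.0
```

```bash
python3 -m inch '[[[-0.01,0.06,0,0,0,-0.039],[-0.02,0.12,0,0,0,-0.078],[-0.02,0.18,0,0,0,-0.117],[-0.01,0.24,0,0,0,-0.156],[0.01,0.3,0,0,0,-0.194],[0.03,0.36,0,0,0,-0.233],[0.06,0.41,0,0,0,-0.272],[0.1,0.46,0,0,0,-0.311],[0.14,0.5,0,0,0,-0.35],[0.19,0.54,0,0,0,-0.389]]]'
```

```text
time_s: 36.95
ee_pos: [0.508, -0.2337, 0.0919]
eef_rot: [[0.814, 0.581, -0.004], [0.581, -0.814, -0.002], [-0.004, -0.0, -1.0]]
ft_force: [-7.6, -3.5, 10.2]
gripper_width: 0.227
grasp_force: 35.0
```

```bash
python3 -m inch '[[[0.05,0.033,0,0,0,-0.039],[0.11,0.06,0,0,0,-0.078],[0.165,0.08,0,0,0,-0.117],[0.225,0.09,0,0,0,-0.156],[0.285,0.095,0,0,0,-0.194],[0.345,0.09,0,0,0,-0.233],[0.405,0.08,0,0,0,-0.272],[0.465,0.065,0,0,0,-0.311],[0.52,0.04,0,0,0,-0.35],[0.575,0.01,0,0,0,-0.389]]]' && python3 -c "
from station import bot;print(bot.get_state()['joint_pos'])"
```

```text
time_s: 37.78
ee_pos: [0.5652, -0.232, 0.0919]
eef_rot: [[0.824, -0.567, -0.005], [-0.567, -0.824, -0.0], [-0.004, 0.003, -1.0]]
ft_force: [-7.4, -1.7, 10.5]
gripper_width: 0.225
grasp_force: 35.0
[-0.50167415  0.4285625   1.6172918  -0.00297806  1.0995493   1.67321676]
```

```bash
python3 -m inch '[[[0.048,-0.037,0,0,0,-0.039],[0.09,-0.08,0,0,0,-0.078],[0.13,-0.128,0,0,0,-0.117],[0.13,-0.128,0,0,0,-0.117],[0.13,-0.128,0,0,0,-0.117]]]' && python3 -m inch '[[[0,0,0,0,0,0],[0,0,0,0,0,0],[0,0,0,0,0,0],[0,0,0,0,0,0],[0,0,0.3,0,0,0],[0,0,0.6,0,0,0],[0,0,0.6,0,0,0]]]' 0 && python3 -m inch '[[[0,0,0,0,0,0.039],[0,0,0,0,0,0.078],[0,0,0,0,0,0.117],[0,0,0,0,0,0.156],[0,0,0,0,0,0.194],[0,0,0,0,0,0.233],[0,0,0,0,0,0.272],[0,0,0,0,0,0.311],[0,0,0,0,0,0.35],[0,0,0,0,0,0.389]]]' && python3 -m inch '[[[0,0,0,0,0,0.039],[0,0,0,0,0,0.078],[0,0,0,0,0,0.111],[0,0,0,0,0,0.111],[0,0,0,0,0,0.111]]]'
```

```text
time_s: 38.2
ee_pos: [0.5786, -0.2449, 0.0919]
eef_rot: [[0.569, -0.822, -0.003], [-0.822, -0.569, -0.0], [-0.002, 0.003, -1.0]]
ft_force: [-6.4, -0.5, 9.8]
gripper_width: 0.227
grasp_force: 35.0
time_s: 38.78
ee_pos: [0.5839, -0.2461, 0.156]
eef_rot: [[0.57, -0.822, 0.009], [-0.822, -0.57, -0.005], [0.009, -0.005, -1.0]]
ft_force: [0.4, -1.6, 1.1]
gripper_width: 0.501
grasp_force: 0.0
time_s: 39.62
ee_pos: [0.5805, -0.2442, 0.1497]
eef_rot: [[0.965, 0.261, -0.001], [0.261, -0.965, 0.0], [-0.001, -0.001, -1.0]]
ft_force: [0.5, 0.1, -0.2]
gripper_width: 0.501
grasp_force: 0.0
time_s: 40.03
ee_pos: [0.5804, -0.2443, 0.1499]
eef_rot: [[0.823, 0.568, -0.001], [0.568, -0.823, 0.0], [-0.0, -0.001, -1.0]]
ft_force: [0.2, -0.5, -0.3]
gripper_width: 0.5
grasp_force: 0.0
```

Picture budget is used; check numerically that the cells haven't been disturbed before the jaw reaches them.

```bash
cat > chk.py <<'E'
from station import bot
from h import *
p=[.5468,-.1713,-.0728]
for c in('scene','side'):
  bot.get_image(c);C=bot.calibration(c)
  print(c,'exp',proj(C,tf(p,[[0,y,.045] for y in(.002,.114)])).round(1).tolist())
  for r in bot.cut_out(c,'cell_a'):
    m=r['region'].astype(np.uint8);print(r['confidence'],np.round(r['at']),m.sum(),'rect',cv2.minAreaRect(cv2.findNonZero(m)) if m.sum() else 0)
    P=onplane(C,[r['at']],.045)[0];d=P[:2]-p[:2];print('  clamp xy',np.cos(p[2])*d[0]+np.sin(p[2])*d[1],-np.sin(p[2])*d[0]+np.cos(p[2])*d[1])
E
python3 chk.py
```

```text
scene exp [[276.5, 223.9], [301.7, 207.0]]
0.66 [298. 205.] 264 rect ((298.7500305175781, 205.75003051757812), (23.33452033996582, 12.727922439575195), 45.0)
  clamp xy -0.01597767281409907 0.10960797901530922
0.48 [274. 224.] 236 rect ((273.0, 222.50001525878906), (23.33452033996582, 12.020814895629883), 45.0)
  clamp xy -0.005546335324639412 -0.005798921238075504
side exp [[319.3, 244.4], [308.4, 220.7]]
0.93 [316. 250.] 445 rect ((316.6470642089844, 247.5882568359375), (17.46256446838379, 27.163990020751953), 75.96376037597656)
  clamp xy -0.019786140419856692 -0.01888029580133477
0.55 [305. 224.] 372 rect ((305.2074890136719, 223.2780303955078), (16.61924171447754, 24.606781005859375), 75.0685806274414)
  clamp xy -0.014822920082554456 0.1029022151716684
```

```bash
cat > cmp.py <<'E'
from station import bot
from h import *
old=cv2.resize(cv2.imread('pics/p4.png')[:,500:],(150,100),interpolation=cv2.INTER_AREA)
new=bot.get_image('side')[200:300,255:405]
G=lambda i:cv2.GaussianBlur(cv2.cvtColor(i,cv2.COLOR_BGR2GRAY),(3,3),0)
o,n=G(old),G(new)
for nm,(cx,cy) in(('cell0',(64,46)),('cell2',(53,22)),('bar dot',(40,42)),('housing',(75,72))):
  t=o[cy-10:cy+12,cx-14:cx+14];w=n[max(cy-22,0):cy+24,cx-26:cx+26]
  r=cv2.matchTemplate(w,t,cv2.TM_CCOEFF_NORMED);_,v,_,l=cv2.minMaxLoc(r)
  print(nm,round(v,2),l[0]+cx-26-(cx-14),l[1]+max(cy-22,0)-(cy-10))
E
python3 cmp.py
```

```text
cell0 0.88 -3 1
cell2 0.95 -4 1
bar dot 0.48 0 0
housing 0.42 0 -1
```

Both cells moved equally (~−9 mm) — just the jaw pushing them, no knock. Re-grip the knob and finish closing.

```bash
python3 -m inch '[[[0,0,-0.3,0,0,0],[0,0,-0.58,0,0,0],[0,0,-0.58,0,0,0],[0,0,-0.58,0,0,0]]]' && python3 -m inch '[[[0,0,0,0,0,0],[0,0,0,0,0,0],[0,0,0,0,0,0],[0,0,0,0,0,0],[0,0,0,0,0,0],[0,0,0,0,0,0]]]' -1 40; python3 - <<'E'
import numpy as np
s=-325.2
for k in range(2):
  a0=np.radians(s-70*k);print([[round(float(.5*(np.cos(x)-np.cos(a0))),3),round(float(.5*(np.sin(x)-np.sin(a0))),3)] for x in a0-np.radians(7)*np.arange(1,11)])
E
```

```text
time_s: 40.62
ee_pos: [0.5795, -0.244, 0.0914]
eef_rot: [[0.822, 0.569, -0.003], [0.569, -0.822, 0.002], [-0.002, -0.003, -1.0]]
ft_force: [0.5, -0.3, 0.0]
gripper_width: 0.506
grasp_force: 0.0
time_s: 41.12
ee_pos: [0.5814, -0.2451, 0.0938]
eef_rot: [[0.822, 0.57, 0.002], [0.57, -0.822, -0.002], [0.001, 0.003, -1.0]]
ft_force: [0.6, 0.5, 4.7]
gripper_width: 0.23
grasp_force: 40.0
[[0.032, -0.052], [0.057, -0.108], [0.075, -0.166], [0.086, -0.226], [0.089, -0.287], [0.085, -0.348], [0.074, -0.408], [0.056, -0.466], [0.03, -0.522], [-0.002, -0.574]]
[[-0.038, -0.048], [-0.082, -0.09], [-0.13, -0.127], [-0.183, -0.158], [-0.239, -0.182], [-0.298, -0.199], [-0.358, -0.209], [-0.419, -0.212], [-0.48, -0.207], [-0.54, -0.194]]
```

```bash
python3 -m inch '[[[0.032,-0.052,0,0,0,-0.039],[0.057,-0.108,0,0,0,-0.078],[0.075,-0.166,0,0,0,-0.117],[0.086,-0.226,0,0,0,-0.156],[0.089,-0.287,0,0,0,-0.194],[0.085,-0.348,0,0,0,-0.233],[0.074,-0.408,0,0,0,-0.272],[0.056,-0.466,0,0,0,-0.311],[0.03,-0.522,0,0,0,-0.35]]]'
```

```text
time_s: 41.87
ee_pos: [0.5837, -0.2989, 0.0938]
eef_rot: [[0.879, -0.477, 0.001], [-0.477, -0.879, -0.004], [0.003, 0.003, -1.0]]
ft_force: [-2.6, -3.0, 4.1]
gripper_width: 0.229
grasp_force: 40.0
```

```bash
python3 -m inch '[[[-0.018,-0.03,0,0,0,-0.022],[-0.037,-0.059,0,0,0,-0.044],[-0.059,-0.086,0,0,0,-0.067],[-0.059,-0.086,0,0,0,-0.067]]]'; python3 -m inch '[[[-0.011,-0.013,0,0,0,-0.011],[-0.023,-0.026,0,0,0,-0.022],[-0.023,-0.026,0,0,0,-0.022]]]'
```

```text
time_s: 42.2
ee_pos: [0.5774, -0.308, 0.0938]
eef_rot: [[0.762, -0.648, 0.001], [-0.648, -0.762, -0.005], [0.004, 0.003, -1.0]]
ft_force: [-2.3, -6.0, 5.7]
gripper_width: 0.226
grasp_force: 40.0
time_s: 42.45
ee_pos: [0.5753, -0.3103, 0.0938]
eef_rot: [[0.717, -0.697, 0.001], [-0.697, -0.717, -0.005], [0.004, 0.003, -1.0]]
ft_force: [-2.6, -6.1, 4.9]
gripper_width: 0.228
grasp_force: 40.0
```

```bash
python3 -m inch '[[[-0.025,-0.024,0,0,0,-0.022],[-0.051,-0.046,0,0,0,-0.044],[-0.051,-0.046,0,0,0,-0.044],[-0.051,-0.046,0,0,0,-0.044]]]'; python3 cmp.py; python3 - <<'E'
from station import bot
print(bot.get_state()['wrist_torque'],bot.get_state()['effort'])
E
```

```text
time_s: 42.78
ee_pos: [0.5702, -0.3149, 0.0938]
eef_rot: [[0.615, -0.788, 0.0], [-0.788, -0.615, -0.005], [0.004, 0.003, -1.0]]
ft_force: [-1.6, -4.6, 5.2]
gripper_width: 0.227
grasp_force: 40.0
cell0 0.86 -7 2
cell2 0.94 -5 1
bar dot 0.59 -12 7
housing 0.63 2 4
[-0.7014718   0.58423078  0.41587152] [  3.25783968 -46.16874933 -18.91552806   1.99645869   0.20588357
   0.4440763 ]
```

```bash
python3 -m inch '[[[-0.029,-0.02,0,0,0,-0.022],[-0.058,-0.038,0,0,0,-0.044],[-0.058,-0.038,0,0,0,-0.044],[-0.058,-0.038,0,0,0,-0.044]]]'; python3 -m inch '[[[-0.031,-0.016,0,0,0,-0.022],[-0.063,-0.03,0,0,0,-0.044],[-0.063,-0.03,0,0,0,-0.044],[-0.063,-0.03,0,0,0,-0.044]]]';python3 chk.py
```

```text
time_s: 43.17
ee_pos: [0.5666, -0.3163, 0.0938]
eef_rot: [[0.5, -0.866, 0.005], [-0.866, -0.5, -0.001], [0.003, -0.004, -1.0]]
ft_force: [4.4, 0.5, 5.8]
gripper_width: 0.231
grasp_force: 40.0
time_s: 43.5
ee_pos: [0.5628, -0.318, 0.0938]
eef_rot: [[0.376, -0.927, 0.009], [-0.927, -0.376, 0.001], [0.002, -0.009, -1.0]]
ft_force: [9.4, 3.6, 4.4]
gripper_width: 0.228
grasp_force: 40.0
scene exp [[276.5, 223.9], [301.7, 207.0]]
0.5 [272. 219.] 241 rect ((271.0000305175781, 220.50003051757812), (21.92030906677246, 12.020814895629883), 45.0)
  clamp xy -0.025401697195110522 0.0016815280260661187
0.47 [295. 202.] 282 rect ((296.5000305175781, 204.00003051757812), (23.33452033996582, 13.435029029846191), 45.0)
  clamp xy -0.0351366750150746 0.1090256364631983
side exp [[319.3, 244.4], [308.4, 220.7]]
0.88 [311. 249.] 379 rect ((314.5692138671875, 248.25381469726562), (18.505922317504883, 25.52238655090332), 74.74488067626953)
  clamp xy -0.03296154268987812 -0.00819004388955429
0.79 [304. 226.] 430 rect ((303.5000305175781, 224.50003051757812), (18.190170288085938, 24.98116683959961), 75.96376037597656)
  clamp xy -0.022105812251561635 0.0960999220861888
```

```bash
python3 -m inch '[[[-0.03,-0.013,0,0,0,-0.022],[-0.063,-0.025,0,0,0,-0.044],[-0.063,-0.025,0,0,0,-0.044],[-0.063,-0.025,0,0,0,-0.044],[-0.063,-0.025,0,0,0,-0.044]]]'
```

```text
time_s: 44.12
ee_pos: [0.5591, -0.3191, 0.0937]
eef_rot: [[0.244, -0.97, 0.014], [-0.97, -0.244, 0.003], [0.0, -0.014, -1.0]]
ft_force: [15.6, 7.0, 2.5]
gripper_width: 0.229
grasp_force: 40.0
```

```bash
python3 -m inch '[[[-0.03,-0.01,0,0,0,-0.011],[-0.03,-0.01,0,0,0,-0.011],[-0.03,-0.01,0,0,0,-0.011]]]'; python3 -m inch '[[[0.05,0.02,0,0,0,0],[0.09,0.035,0,0,0,0],[0.09,0.035,0,0,0,0]]]'; python3 -m inch '[[[0,0,0,0,0,0],[0,0,0,0,0,0],[0,0,0,0,0,0],[0,0,0,0,0,0],[0,0,0,0,0,0],[0,0,0.3,0,0,0],[0,0,0.6,0,0,0],[0,0,0.9,0,0,0],[0,0,0.9,0,0,0]]]' 0; python3 -m inch '[[[-0.2,0,0.2,0,0,0],[-0.5,0.2,0.4,0,0,0],[-0.8,0.3,0.6,0,0,0],[-1,0.3,0.8,0,0,0],[-1,0.3,0.8,0,0,0]]]'; python3 -m inch '[[[-0.2,0.2,0.2,0,0,0],[-0.5,0.4,0.4,0,0,0],[-0.8,0.6,0.4,0,0,0],[-1,0.8,0.4,0,0,0],[-1,0.8,0.4,0,0,0]]]'; python3 chk.py; python3 - <<'E'
from station import bot
from h import *
p=[.5468,-.1713,-.0728]
# image analysis without viewing: brass dots in scene & side, vs expected jaw/bar dots
for c in('scene','side'):
  im=bot.get_image(c);h=cv2.cvtColor(im,cv2.COLOR_BGR2HSV);m=cv2.inRange(h,(8,120,90),(28,255,255))
  n,_,st,ce=cv2.connectedComponentsWithStats(m)
  C=bot.calibration(c)
  for i in range(1,n):
    if st[i,4]>=4:
      P=onplane(C,[ce[i]],.056)[0];d=P[:2]-p[:2];l=[np.cos(p[2])*d[0]+np.sin(p[2])*d[1],-np.sin(p[2])*d[0]+np.cos(p[2])*d[1]]
      if abs(l[0])<.12 and -.1<l[1]<.2:print(c,np.round(l,3),st[i,4])
E
```

```text
time_s: 44.37
ee_pos: [0.5576, -0.3197, 0.0937]
eef_rot: [[0.21, -0.978, 0.017], [-0.978, -0.21, 0.004], [0.0, -0.017, -1.0]]
ft_force: [18.5, 8.1, 0.8]
gripper_width: 0.229
grasp_force: 40.1
time_s: 44.62
ee_pos: [0.5611, -0.3174, 0.0937]
eef_rot: [[0.213, -0.977, 0.005], [-0.977, -0.213, 0.002], [-0.0, -0.005, -1.0]]
ft_force: [6.3, 3.9, 6.6]
gripper_width: 0.225
grasp_force: 40.0
time_s: 45.37
ee_pos: [0.5597, -0.3218, 0.1884]
eef_rot: [[0.209, -0.978, 0.007], [-0.978, -0.21, -0.007], [0.008, -0.005, -1.0]]
ft_force: [1.3, -0.6, 1.0]
gripper_width: 0.497
grasp_force: 0.0
time_s: 45.78
ee_pos: [0.4548, -0.2898, 0.266]
eef_rot: [[0.208, -0.978, 0.001], [-0.978, -0.208, -0.004], [0.004, 0.0, -1.0]]
ft_force: [-0.1, -0.5, -0.2]
gripper_width: 0.497
grasp_force: 0.0
time_s: 46.2
ee_pos: [0.3539, -0.206, 0.3018]
eef_rot: [[0.209, -0.978, -0.004], [-0.978, -0.209, 0.002], [-0.003, 0.003, -1.0]]
ft_force: [0.7, 0.5, -0.8]
gripper_width: 0.499
grasp_force: 0.0
scene exp [[276.5, 223.9], [301.7, 207.0]]
0.82 [298. 207.] 252 rect ((296.5000305175781, 204.5), (22.62741470336914, 12.7279205322
[... 422 characters left out ...]
523625783080046 0.10234700129894289
0.75 [314. 250.] 444 rect ((314.7059020996094, 248.3235321044922), (17.947635650634766, 26.436382293701172), 75.96376037597656)
  clamp xy -0.023469894318082885 -0.013632566007948183
0.67 [296. 240.] 503 rect ((292.2159729003906, 241.61834716796875), (50.69231414794922, 11.153848648071289), 67.38013458251953)
  clamp xy -0.06736270430923048 0.044700384356425274
scene [-0.075  0.115] 7
scene [-0.075  0.059] 11
scene [-0.076  0.002] 11
scene [0.039 0.114] 10
scene [0.039 0.059] 10
scene [0.038 0.002] 10
side [0.038 0.114] 9
side [-0.075  0.113] 11
side [0.038 0.057] 13
side [0.016 0.032] 4
side [-0.076  0.058] 12
side [0.038 0.002] 13
side [-0.075  0.001] 12
```

```bash
python3 cmp.py; python3 - <<'E'
from station import bot
from h import *
p=[.5468,-.1713,-.0728]
for dx in(0,-.0166):
  C=bot.calibration('side');print(proj(C,tf(p,[[dx,y,.05] for y in(.002,.114)])).round(1).tolist())
# rectified top view at rib-top height z=.076 from scene and side: dark/bright profile across clamp y
for c in('scene','side'):
  C=bot.calibration(c);g=cv2.cvtColor(bot.get_image(c),cv2.COLOR_BGR2GRAY).astype(np.float32)
  for x0 in(-.035,-.0166,.005):
    ys=np.arange(-.03,.15,.004);q=np.zeros(len(ys))
    for dx in(-.006,0,.006):
      P=proj(C,tf(p,[[x0+dx,y,.076] for y in ys])).astype(np.float32);q+=cv2.remap(g,P[:,0].copy(),P[:,1].copy(),1).ravel()/3
    print(c,x0,'lane0',q[:18].astype(int).tolist(),'lane2',q[28:].astype(int).tolist())
E
```

```text
cell0 0.92 -5 1
cell2 0.93 -5 1
bar dot 0.5 0 0
housing 0.59 9 -6
[[319.3, 243.4], [308.4, 219.7]]
[[314.5, 244.6], [303.8, 220.9]]
scene -0.035 lane0 [61, 66, 83, 85, 72, 46, 45, 72, 77, 80, 71, 65, 65, 65, 64, 65, 64, 64] lane2 [59, 84, 80, 70, 52, 44, 48, 70, 79, 76, 64, 62, 80, 119, 140, 141, 110]
scene -0.0166 lane0 [47, 53, 77, 82, 63, 45, 40, 79, 79, 81, 91, 103, 104, 104, 103, 101, 87, 98] lane2 [54, 75, 82, 71, 47, 45, 46, 71, 79, 85, 115, 99, 91, 140, 144, 141, 107]
scene 0.005 lane0 [41, 54, 78, 80, 59, 45, 46, 75, 79, 77, 124, 146, 146, 145, 145, 145, 105, 146] lane2 [48, 75, 81, 67, 47, 43, 47, 75, 79, 86, 129, 101, 103, 140, 143, 139, 106]
side -0.035 lane0 [81, 72, 72, 72, 71, 72, 97, 103, 117, 156, 184, 188, 187, 187, 187, 187, 191, 156] lane2 [72, 71, 71, 71, 71, 74, 95, 103, 108, 118, 128, 130, 130, 131, 131, 132, 132]
side -0.0166 lane0 [82, 72, 71, 72, 71, 74, 95, 104, 108, 161, 187, 189, 188, 187, 188, 188, 187, 145] lane2 [74, 71, 72, 72, 70, 75, 97, 105, 107, 120, 130, 131, 130, 131, 132, 132, 131]
side 0.005 lane0 [95, 74, 71, 71, 71, 72, 99, 105, 108, 128, 142, 138, 146, 136, 136, 138, 137, 115] lane2 [78, 70, 71, 71, 71, 72, 94, 104, 108, 119, 130, 130, 129, 129, 131, 132, 131]
```

Both cells moved by exactly the jaw travel, and their profiles sit in line with lanes 0 and 2. The jaw opening reads about 88.6 mm, so they are gripped. Hand in.

```bash
python3 -c "
from station import bot;print(bot.finish_job())"
```

```text
the job is handed in; nothing more can be done
None
```

The job is handed in: I cranked the clamp fully open, stood the two cells from bays 1 and 2 (bay 0 looked empty) upright in line with ports 0 and 2, and cranked the jaw shut to about an 88.6 mm opening, so both are gripped; the knob is released, and I never touched or re-checked the bottle, beaker or rack.

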